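Charge up the workshop batteries

ROBOT

A 6-joint arm with a two-finger parallel gripper is mounted at the origin on the work surface. World frame = base frame: x ahead of the robot, y to its left, z up, the work surface at z = 0. Lengths are in m, angles in rad, forces in N, time in s.
With the tool pointing down it reaches from about 0.35 to 0.975 m from the base axis. Payload 4.9 kg.
Tool frame: the origin (TCP) lies at the very end of the fingers, on their centre line; the grasp point (between the pads) lies 19 mm behind it (ctrl.pinch_z is the distance from the TCP to the grasp point, in m); z points along the fingers, y is the direction in which the jaws open and shut (so a half turn about z gives the same grasp; the last joint's range is limited). The gripper opens to 85 mm and grips with 20 to 120 N. Pads are 22 mm wide; open, the fingers measure 114 mm over their backs; the gripper's body (76 mm by 85 mm) begins 54 mm behind the grasp point. The pads swing forward as they close: fully open they stand 13 mm farther back than shut.
Start: joints at [-1.294, 0.053, 1.613, -0, 1.476, -0.119], TCP at [0.241, -0.577, 0.231] pointing down, gripper open.
Joint ranges: [-3.01, 3.01], [-1.01, 2.22], [0.06, 2.58], [-1.02, 4.17], [0.09, 2.62], [-3.14, 3.14]. Speed limits (rad/s): [2.57, 2.57, 3.14, 3.14, 3.14, 3.14].

INTERFACE

Orientations are given as a rotation vector (axis times angle).
In Python, from station import ctrl gives the robot as it stands.
- The arm moves only by the tool carry_out, never from a script. Its argument "series" is a list of rows, each a list of 7 numbers: the shift along the world's x, y, z each as a share of 0.025 m, from -1 to 1, then the turn, a rotation vector about the world's x, y, z each as a share of 0.1 rad, from -1 to 1, then the opening, from 0 (shut) to 1 (fully open). A call has 1 to 12 rows; each row shifts and turns the commanded pose from where the row before left it; what a row does not reach is not made up. A row lasts 1/10 s, in which the tool goes at most 50 mm and 8.59 degrees, less where a joint would pass 70% of its speed; a pose out of reach is approached as far as the arm can. A call with a number of a shift or a turn outside -1 to 1 is refused whole. A call with a gripper value outside its range is refused whole. The fingers move at their own pace and stop on an object; "grip_force" is the grip in N (left out, the last holds). Time passes only in rows, so rows that do not move let the fingers close. It gives the time, the measured TCP pose, the force and the opening at its end, in the units of the state.
- ctrl.get_obs(): the state, without advancing time (a new reading comes with each control period).
- ctrl.get_image(name): name is "side" or "top"; returns a dict with "frame" (420x560x3 uint8, blue, green, red), "fx", "fy", "cx", "cy" (pixels), "k1" (the pictures are not rectified: a ray, as slopes to the right and down, at radius r is drawn at 1 + k1 r^2 times it, then the intrinsics apply), "R" (3x3) and "t" (3): a world point X has camera coordinates R X + t. Camera axes: x right, y down, z forward; pixel columns grow to the right and rows downward; lengths in m; the calibration is good to about 2 mm. A picture is of the moment at which its call begins. There is no depth.
- ctrl.finish_job(): hands the job in, once; it reports no verdict.
Trained networks look in a picture, given as the dict that the camera call returned (one of the last four; its "shot" number tells which), for a name from the list of things; names that differ only in an ending like _2 or _b are one class to them, and where a whole thing is asked for, a point or a joint stands for the part that bears it (a point fixed in the world has none). Each returns a list of dicts, best first, with "p" (0 to 1); they miss things now and then, are a little off and sometimes report something else, mostly with a low value. They report only what shows in the picture. A call takes as long as a camera call. They do not tell look-alikes from the thing itself.
- ctrl.trace(picture, name): "mask" (420x560 bool, what is visible of it) and "rect" ([left, top, width, height] as shares, 0 to 1, of the picture: columns of its width, rows of its height, round what is visible of it).
- ctrl.mark_of(picture, name): "position" ([column, row] as shares, 0 to 1, of the picture: columns of its width, rows of its height: a listed point, or the origin of a listed thing).
The state is a dict: "t": time; "q": joint angles; "dq": joint speeds; "effort": joint torques, N m; "tool_pos": TCP position; "tool_rot": TCP orientation; "contact_force": force on the tool from outside, world axes, zero at the start; "wrist_torque": the same for the moment, N m; "opening": finger opening in m.
Only numpy, scipy, OpenCV 4.12 (cv2) and the standard library are available. Lean on these libraries where they do the work, as an engineer would, in place of code of your own. Each camera call takes 0.05 s, during which the arm holds its last target.

TASK

Put the workshop's batteries on charge: slide the charged tool battery off the bench charger and set it down upright in the shallow steel tray, slide the flat one from the bench onto the shoe until it clicks fully home, and load every loose D cell into a charger bay, flat end against the coil spring and nub on the contact wall, lying level. When all of that is loaded, and not before, switch the charger on by pressing the raised half of its rocker right down. Leave the gilded feet, the bottle and the brush where they are.

Things in the scene. Friction and masses are not known exactly. Their poses are not given: they have to be found in the camera images.
- charger: Grey bench charger, fixed. Origin on the bench; x away from the robot, y left, z up. Its frame, mm: flat deck 34 high, x -58..90, y -152..158. On the deck along y (-60..156): spring housing x -56..-36, 32 above the deck; contact wall x 34..42, 22 above the deck. Between them four bays along x, centred at y 135, 77, 19, -39, floor = deck, ribs 6 high leaving troughs 27.5 wide.
- flat_pack: Flat slide-on tool battery, loose on the bench, tongue down; 0.3-0.55 kg. Origin: centre of underside; x = its front, slid in first; z up. Body 88 (x) x 62 (y) mm, 12.5 to 56.5 above the origin (trim to 58): grip across y. Under it a T tongue: flange x -42..42, 46 wide, 5 thick (front 8 mm 38 wide) and neck 32 wide; groove across its underside at x 16..34 for the detent.
- charged_pack: The charged tool battery, same make, size, origin and axes as flat_pack, at the start fully home on the charger's shoe. Pulling it off past the detent takes about 10 N toward charger -x.
- shoe_home (a point): Where a battery's origin lies when home on the shoe, on the deck (charger frame 33, -116.5, 34); axes as the charger's. Shoe: inverted-L rails along x, open toward the robot: walls x 10..75, 49 mm apart, flared mouth from x -4; lips x 18..75, 36 apart, 7 to 11 above the deck; end stop x 75. Flange slides flat on the deck; the battery is clear of the rails 65 mm short of home.
- shoe_detent (a joint): Sprung steel roller in the shoe's floor (charger x = 58 mm), m pressed down: 0 = up (no battery, or battery clicked home), about 0.0025 = held down by a battery only part way on. Pushing a battery past it takes about 10 N.
- ready_tray: Shallow steel tray in front of the charger, fixed, 140 (x) x 160 (y) mm, rim 15 mm high, walls and floor 3 mm. Origin: centre of its underside. For the charged battery.
- rocker (a joint): Rocker switch on the charger's deck beyond the contact wall (pivot at charger x 68, y 48 mm), 20 x 40 mm, long along y. rad: 0 = off (left, +y half stands up), 0.44 = on (left half fully down). It takes about 4 N and stays where left.
- rocker_on (a point): Centre of the top of the rocker's left (+y, on) half, about 13 mm above the deck when off; it goes down about 5 mm to switch on.
- bay1_plus (a point): Contact point of bay 1 (charger y 135 mm): on the contact wall's face, 16.5 mm above the deck, where a seated cell's nub tip lies. All bays are alike.
- bay2_plus (a point): Contact point of bay 2 (charger y 77 mm): on the contact wall's face, 16.5 mm above the deck, where a seated cell's nub tip lies. All bays are alike. Facing it, the coil spring stands out 15 mm from the housing (cap face at charger x -21, radius 9 mm, centred 16.5 mm above the deck).
- bay3_plus (a point): Contact point of bay 3 (charger y 19 mm): on the contact wall's face, 16.5 mm above the deck, where a seated cell's nub tip lies. All bays are alike. The coil spring facing it gives up to 14 mm toward -x at about 2 N + 0.5 N per mm.
- bay4_plus (a point): Contact point of bay 4 (charger y -39 mm): on the contact wall's face, 16.5 mm above the deck, where a seated cell's nub tip lies. All bays are alike. A seated cell spans charger x -28..34: spring pressed in 7 mm, nub on the contact wall, cell on the bay floor.
- cell1: Loose D cell (may be absent), 33 mm diameter, 62 mm long over its nub, 0.14 kg, white with steel ends and a grey band near the nub end, lying on its side, at the start in a shallow wooden tray to the left (fixed, 200 x 200 mm, floor 3 mm, rim 9 mm high; cells about 85 mm apart). Origin: mid-length on the axis; x points along the axis to the nub (+) end; the flat (-) end is at x = -31 mm.
- cell1_plus (a point): Tip of cell1's nub (10 mm diameter, 2.5 mm long), 31 mm from the cell's origin along its x.
- cell2: Loose D cell (may be absent), 33 mm diameter, 62 mm long over its nub, 0.14 kg, white with steel ends and a grey band near the nub end, lying on its side, at the start in a shallow wooden tray to the left (fixed, 200 x 200 mm, floor 3 mm, rim 9 mm high; cells about 85 mm apart). Origin: mid-length on the axis; x points along the axis to the nub (+) end; the flat (-) end is at x = -31 mm.
- cell2_plus (a point): Tip of cell2's nub (10 mm diameter, 2.5 mm long), 31 mm from the cell's origin along its x.
- cell3: Loose D cell (may be absent), 33 mm diameter, 62 mm long over its nub, 0.14 kg, white with steel ends and a grey band near the nub end, lying on its side, at the start in a shallow wooden tray to the left (fixed, 200 x 200 mm, floor 3 mm, rim 9 mm high; cells about 85 mm apart). Origin: mid-length on the axis; x points along the axis to the nub (+) end; the flat (-) end is at x = -31 mm.
- cell3_plus (a point): Tip of cell3's nub (10 mm diameter, 2.5 mm long), 31 mm from the cell's origin along its x.
- cell4: Loose D cell (may be absent), 33 mm diameter, 62 mm long over its nub, 0.14 kg, white with steel ends and a grey band near the nub end, lying on its side, at the start in a shallow wooden tray to the left (fixed, 200 x 200 mm, floor 3 mm, rim 9 mm high; cells about 85 mm apart). Origin: mid-length on the axis; x points along the axis to the nub (+) end; the flat (-) end is at x = -31 mm.
- cell4_plus (a point): Tip of cell4's nub (10 mm diameter, 2.5 mm long), 31 mm from the cell's origin along its x.
- gilded_foot_a: Bystander: gilded furniture foot, 75 mm square base, 150 mm tall, standing loose. Origin: centre of underside.
- gilded_foot_b: Bystander: second gilded furniture foot, same size.
- size_bottle: Bystander: white plastic bottle, 60 mm diameter, 150 mm tall, standing loose.
- gilders_brush: Bystander: brush lying on the bench.
Things that resemble listed ones, but are neither listed nor needed, are in the scene too. What is shaped like the cell1 but pink or yellow is not meant.

How it is judged:
By the outcome, as a careful person would: the job done as asked, in the order asked, and still so for the second after the job is handed in, with the robot touching nothing.
Of cell1, cell2, cell3, cell4 only 2 to 4 are there at a start; the rules pass over those that are not, and their reading is None.
At some moment in a run one of flat_pack may be knocked a few centimetres aside while the robot is not near it.
It also fails if it takes over 210 s, if anything falls off the work surface, if the arm or the gripper's body presses on something with over 40 N, if the wrist force passes 120 N, or if a joint passes its speed limit or range.

## Working session

There is one attempt and no reset: what is moved stays moved. The work goes in short steps, Python scripts to look and compute and a tool call to move; the robot and the scene stay as the last step left them, time stands still between calls to the robot, and variables do not carry over. Pictures are saved under pics/ and viewed, and the job is handed in when it is done.

Besides the shell and the picture viewer there is one more tool, called after "Emit:" as a command line: name --pt "numbers of a row" for each row, then --argument value for the rest. carry_out: Moves the arm, as the interface text tells. Shift numbers are shares of 0.025 m and turn numbers shares of 0.1 rad, none past 1 either way. Its arguments: {"type":"object","properties":{"series":{"type":"array"},"grip_force":{"type":"number"}},"required":["series"]}

```bash
ls; mkdir -p pics
python3 - <<'E'
from station import ctrl
import cv2,numpy as np
o=ctrl.get_obs(); print({k:np.round(v,3) for k,v in o.items()}, ctrl.pinch_z)
for n in("side","top"):
    p=ctrl.get_image(n); cv2.imwrite(f"pics/{n}0.png",p["frame"])
    print(n,p["fx"],p["fy"],p["cx"],p["cy"],p["k1"],np.round(p["R"],4).tolist(),np.round(p["t"],4), p["shot"])
    for nm in ["charger","flat_pack","charged_pack","ready_tray","cell1","rocker_on","bay1_plus","bay2_plus","bay3_plus","bay4_plus","shoe_home","cell1_plus","rocker"]:
        try:
            r=ctrl.mark_of(p,nm); print(nm,[(round(d["p"],2),round(d["position"][0]*560),round(d["position"][1]*420)) for d in r])
        except Exception as e: print(nm,e)
E
```

```text
pics
{'t': np.float64(0.0), 'q': array([-1.294,  0.053,  1.614, -0.   ,  1.476, -0.119]), 'dq': array([-0.001,  0.   ,  0.002, -0.002,  0.001, -0.   ]), 'effort': array([ 1.0000e-03, -3.9368e+01, -3.7017e+01, -0.0000e+00,  7.0000e-03,
       -0.0000e+00]), 'tool_pos': array([ 0.241, -0.576,  0.23 ]), 'tool_rot': array([-3.078, -0.617,  0.   ]), 'contact_force': array([ 0.194, -0.219,  0.091]), 'wrist_torque': array([ 0.047, -0.002, -0.025]), 'opening': np.float64(0.086)} 0.0187
side 494.3339068036175 494.3339068036175 278.1573146026727 211.22219546093146 -0.09229300942671224 [[-0.9914, -0.1298, 0.0156], [-0.0828, 0.5313, -0.8431], [0.1011, -0.8372, -0.5375]] [0.4574 0.094  1.3964] 1
charger [(0.9, 227, 226)]
flat_pack [(0.94, 293, 179), (0.5, 268, 157)]
charged_pack [(0.67, 228, 196), (0.34, 237, 314)]
ready_tray [(0.66, 298, 225), (0.42, 188, 286), (0.27, 292, 184)]
cell1 [(0.98, 271, 322), (0.87, 285, 302), (0.72, 237, 311), (0.59, 252, 381), (0.56, 352, 345), (0.54, 254, 285)]
rocker_on [(0.63, 211, 223), (0.49, 274, 325), (0.47, 201, 220)]
bay1_plus [(0.8, 206, 239), (0.24, 182, 
[... 745 characters left out ...]
0)]
charged_pack [(0.56, 313, 148), (0.24, 255, 145)]
ready_tray [(0.73, 292, 218)]
cell1 [(0.63, 163, 193), (0.56, 184, 222), (0.52, 110, 211)]
rocker_on [(0.67, 181, 199), (0.65, 314, 149), (0.57, 259, 138)]
bay1_plus [(0.76, 237, 149), (0.38, 178, 235)]
bay2_plus [(0.72, 315, 153), (0.67, 253, 147)]
bay3_plus [(0.91, 273, 146)]
bay4_plus [(0.88, 292, 146), (0.63, 175, 188)]
shoe_home [(0.56, 415, 171), (0.36, 278, 160)]
cell1_plus [(0.71, 170, 212), (0.59, 104, 201), (0.56, 139, 270)]
rocker it knows: bay1_plus, bay2_plus, bay3_plus, bay4_plus, cell, cell1_plus, cell2_plus, cell3_plus, cell4_plus, charged_pack, charger, flat_pack, gilded_foot, gilders_brush, ready_tray, rocker_on, shoe_ho
```

Run:
```python
import cv2
a=cv2.imread("pics/top0.png"); b=cv2.imread("pics/side0.png")
cv2.imwrite("pics/top0a.png",cv2.resize(a[100:320,60:440],(760,440),interpolation=cv2.INTER_CUBIC))
cv2.imwrite("pics/side0a.png",cv2.resize(b[120:420,150:420],(720,800)[:2] if 0 else (540,600),interpolation=cv2.INTER_CUBIC))
```

```text
(no output)
```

View pics/top0.png

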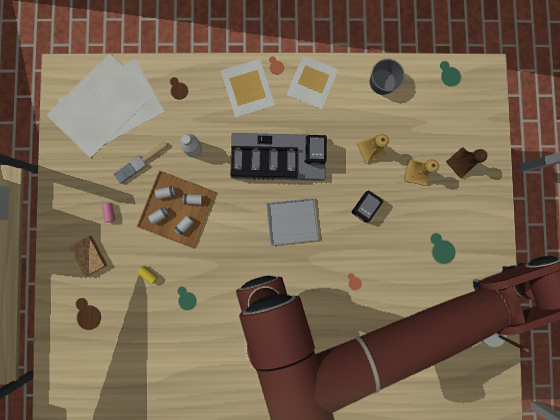

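View pics/side0.png

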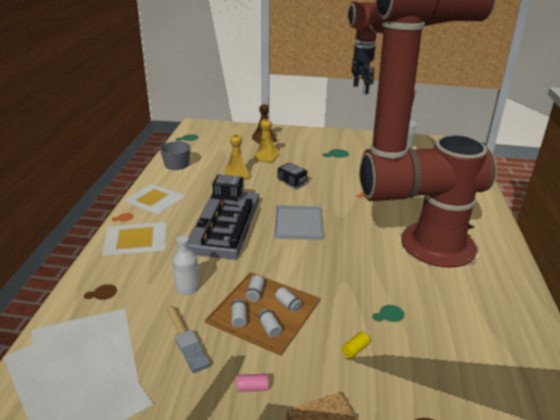

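```bash
sleep 1
```

```text
(no output)
```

View pics/top0a.png

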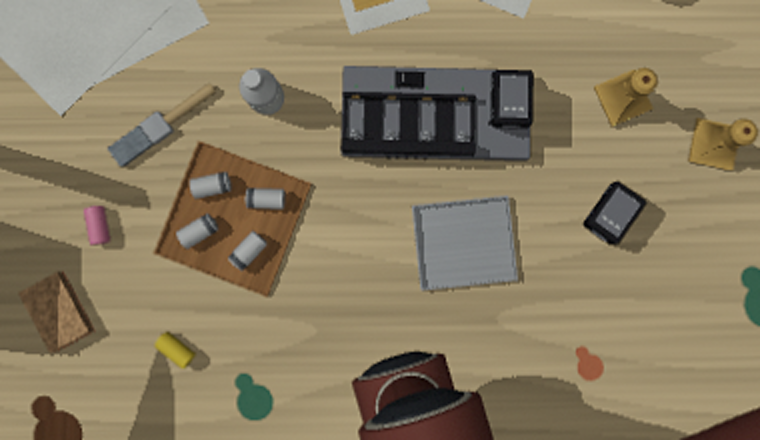

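View pics/side0a.png

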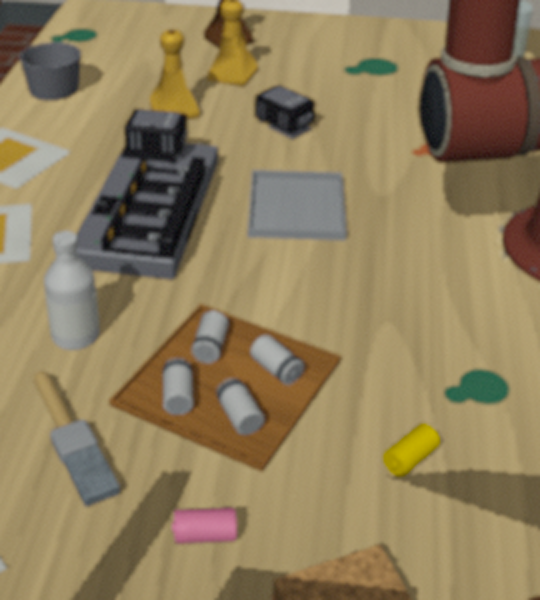

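The top view shows the charger near (278,157) with the charged pack at (315,148), the flat pack at (368,207) and the steel tray at (293,222). Four white cells lie in the wooden tray, at about (165,192), (193,199), (158,216) and (185,225). The pink cell (108,212) and yellow cell (147,274) are look-alikes and not wanted. Next I'll take close crops to measure from.

```bash
cat > h.py <<'E'
import cv2,numpy as np
from scipy.spatial.transform import Rotation as Ro
from scipy.optimize import least_squares
def K(p): return np.array([[p["fx"],0,p["cx"]],[0,p["fy"],p["cy"]],[0,0,1.]])
def proj(p,X):
    X=np.asarray(X,float).reshape(-1,1,3)
    return cv2.projectPoints(X,cv2.Rodrigues(np.array(p["R"]))[0],np.array(p["t"],float),K(p),np.array([p["k1"],0,0,0.]))[0].reshape(-1,2)
def unproj(p,uv,z):
    uv=np.asarray(uv,float).reshape(-1,1,2)
    r=cv2.undistortPoints(uv,K(p),np.array([p["k1"],0,0,0.])).reshape(-1,2)
    R=np.array(p["R"]);t=np.array(p["t"]); c=-R.T@t
    d=np.c_[r,np.ones(len(r))]@R
    s=(z-c[2])/d[:,2]
    return c+d*s[:,None]
def pose(x,y,yaw,z=0):
    T=np.eye(4);T[:3,:3]=Ro.from_euler('z',yaw).as_matrix();T[:3,3]=[x,y,z];return T
def tf(T,P): return np.asarray(P,float)@T[:3,:3].T+T[:3,3]
def crop(img,x0,y0,x1,y1,s,name,lines=(),pts=()):
    c=cv2.resize(img[y0:y1,x0:x1],None,fx=s,fy=s,interpolation=cv2.INTER_CUBIC)
    f=lambda q:(int(round((q[0]+.5-x0)*s)),int(round((q[1]+.5-y0)*s)))
    for a,b in lines: cv2.line(c,f(a),f(b),(0,255,0),1,cv2.LINE_AA)
    for q in pts: cv2.circle(c,f(q),3,(0,0,255),1)
    cv2.imwrite("pics/"+name,c)
def box(x0,x1,y0,y1,z0,z1):
    P=np.array([[x,y,z] for x in(x0,x1) for y in(y0,y1) for z in(z0,z1)],float)/1000
    E=[(i,j) for i in range(8) for j in range(i+1,8) if bin(i^j).count('1')==1]
    return P,E
def boxlines(p,T,b):
    P,E=box(*b);q=proj(p,tf(T,P));return [(q[i],q[j]) for i,j in E]
CH=[(-58,90,-152,158,0,34),(-56,-36,-60,156,34,66),(34,42,-60,156,34,56)]
E
python3 - <<'E'
from h import *
from station import ctrl
import pickle
S=ctrl.get_image("side");T=ctrl.get_image("top")
pickle.dump((S,T),open("p0.pkl","wb"))
crop(T["frame"],222,125,342,190,6,"c_top.png")
crop(S["frame"],180,165,270,260,6,"c_side.png")
for nm in ["charger","flat_pack","charged_pack","ready_tray","cell1"]:
  for p,n in((S,"side"),(T,"top")):
    for d in ctrl.trace(p,nm)[:5]:
        m=d["mask"];ys,xs=np.nonzero(m);
        print(nm,n,round(d["p"],2),len(xs),(np.array(d["rect"])*[560,420,560,420]).round(1),xs.mean().round(1) if len(xs) else 0,ys.mean().round(1))
E
```

```text
charger side 0.6 3287 [185.3 192.   73.1  68.5] 223.3 226.1
charger top 0.79 3791 [230.4 129.7  93.2  51. ] 271.6 157.7
charger top 0.54 177 [173.3 219.2  18.4  17.5] 183.5 225.2
flat_pack side 0.85 595 [277.9 163.4  28.8  25.9] 292.7 175.6
flat_pack side 0.35 393 [259.1 308.8  24.3  25.6] 269.8 322.6
flat_pack top 0.91 592 [350.  196.1  35.4  26.8] 367.0 206.5
charged_pack side 0.61 607 [210.1 176.1  30.2  25.3] 228.0 185.9
charged_pack side 0.59 61 [201.4 217.9   2.5   7.5] 202.6 221.2
charged_pack top 0.64 594 [305.8 134.3  21.8  32.2] 315.7 149.5
ready_tray side 0.6 1616 [273.8 206.8  44.4  34.9] 298.3 222.7
ready_tray side 0.6 3317 [189.8 194.1  70.2  66. ] 223.2 226.0
ready_tray top 0.69 2118 [263.9 197.8  52.3  49.4] 291.5 221.3
cell1 side 0.89 367 [232.6 300.   15.3  25.8] 238.5 312.5
cell1 side 0.89 492 [238.1 374.2  28.8  18.7] 251.8 382.2
cell1 side 0.89 441 [339.  335.   29.8  21.9] 355.1 344.6
cell1 side 0.85 423 [258.4 307.6  22.9  26.2] 269.8 322.6
cell1 side 0.6 313 [276.4 286.7  24.8  24.7] 288.7 299.3
cell1 top 0.77 212 [146.4 205.5  24.1  17.4] 158.4 215.1
cell1 top 0.7 167 [181.5 193.2  19.1  13.3] 191.4 198.8
cell1 top 0.68 159 [177.3 216.8  14.   19.2] 183.3 225.9
cell1 top 0.6 184 [155.3 188.8  18.1   9.8] 164.9 192.5
cell1 top 0.6 222 [102.9 200.5  14.1  23.4] 108.6 213.0
```

View pics/c_top.png

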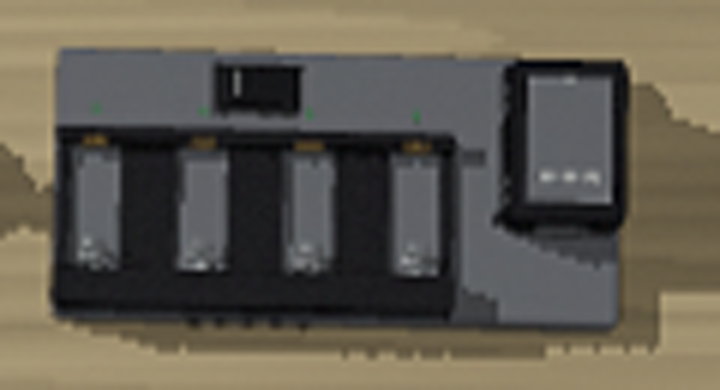

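View pics/c_side.png

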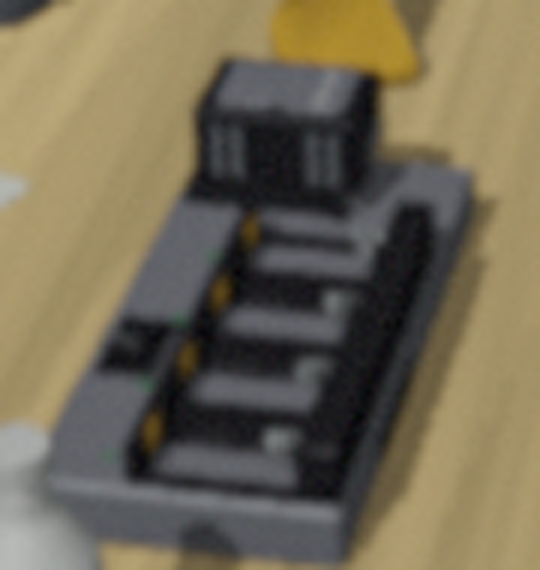

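Run:
```python
from h import *
import pickle
S,T=pickle.load(open("p0.pkl","rb"))
def pk(l,x0,y0,s): return [(np.array(P,float)/1000,np.array([u/s-.5+x0,v/s-.5+y0])) for P,u,v in l]
top=pk([((90,158,34),58,48),((-58,-152,34),616,326),((34,135,50),96,140),((34,77,50),204,141),((34,19,50),309,145),((34,-39,50),417,146),((-36,-60,66),456,277),((-56,-60,66),456,316)],222,125,6)
side=pk([((90,158,34),48,485),((-58,158,34),343,497),((-58,-152,34),472,172),((34,135,50),151,430),((34,77,50),188,357),((34,19,50),221,292),((34,-39,50),250,232)],180,165,6)
for name,obs in(("top",[(T,top)]),("side",[(S,side)]),("both",[(T,top),(S,side)])):
    def f(v):
        M=pose(*v); return np.concatenate([(proj(p,tf(M,[a for a,_ in o]))-[b for _,b in o]).ravel() for p,o in obs])
    r=least_squares(f,[0.6,0,0],loss='soft_l1'); print(name,r.x.round(4)); print(f(r.x).reshape(-1,2).round(1).tolist())
M=pose(*r.x)
for p,o,n,a in((T,top,"o_top.png",(222,125,342,190,6)),(S,side,"o_side.png",(180,165,270,260,6))):
    L=[]
    for b in CH: L+=boxlines(p,M,b)
    crop(p["frame"],*a,n,L,proj(p,tf(M,np.array([[33,-116.5,34],[34,135,50.5],[34,-39,50.5],[68,58,47]])/1000)))
```

```text
top [ 0.6038 -0.0027 -0.0338]
[[-0.2, -0.7], [0.6, 0.3], [-0.3, 0.1], [-0.3, 0.4], [0.2, 0.2], [0.1, 0.6], [0.0, -0.4], [-0.1, -0.7]]
side [ 0.6064 -0.0049 -0.0166]
[[-4.2, -1.3], [0.5, 2.3], [0.1, -1.8], [0.7, 0.1], [0.1, 0.4], [-0.2, 0.1], [-0.1, -0.3]]
both [ 0.6047 -0.003  -0.0281]
[[-0.3, -0.7], [0.8, -0.2], [-0.2, 0.1], [-0.3, 0.3], [0.2, -0.0], [0.1, 0.2], [0.2, -0.8], [0.1, -1.0], [-4.4, -1.2], [0.3, 2.9], [1.0, -1.3], [0.6, 0.5], [0.3, 0.7], [0.2, 0.5], [0.4, 0.1]]
```

View pics/o_top.png

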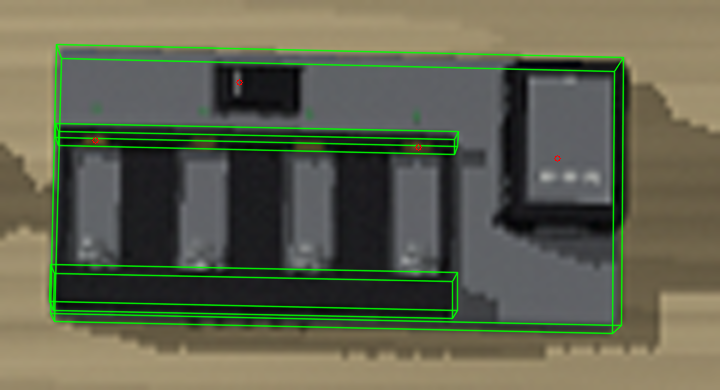

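View pics/o_side.png

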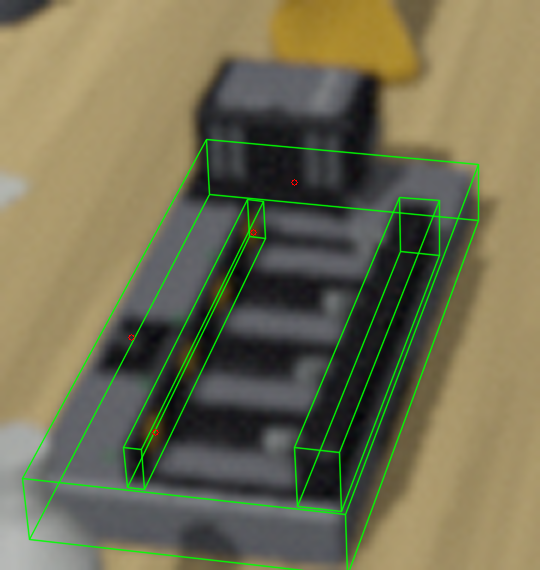

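Run:
```python
from h import *
import pickle
S,T=pickle.load(open("p0.pkl","rb"))
B=[(34,42,-60,156,34,56)]+[(-36,34,c-13.75,c+13.75,34,34) for c in(135,77,19,-39)]+[(58,78,28,68,34,34)]
for nm,v in (("t",(0.6038,-.0027,-.0338)),("s",(0.6064,-.0049,-.0166))):
    M=pose(*v)
    for p,n,a in((T,"top",(222,125,342,190,6)),(S,"side",(185,185,265,260,8))):
        L=[]
        for b in B: L+=boxlines(p,M,b)
        crop(p["frame"],*a,f"q_{n}_{nm}.png",L)
a=cv2.imread("pics/q_side_t.png");b=cv2.imread("pics/q_top_t.png")
```

```text
(no output)
```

View pics/q_side_t.png

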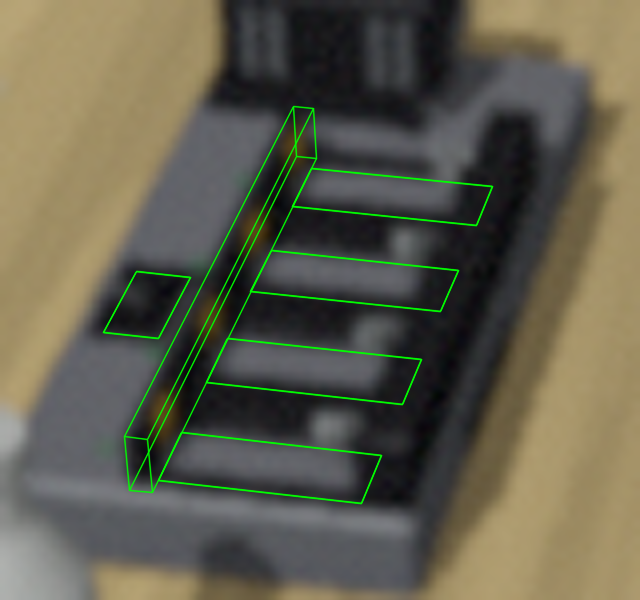

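View pics/q_top_t.png

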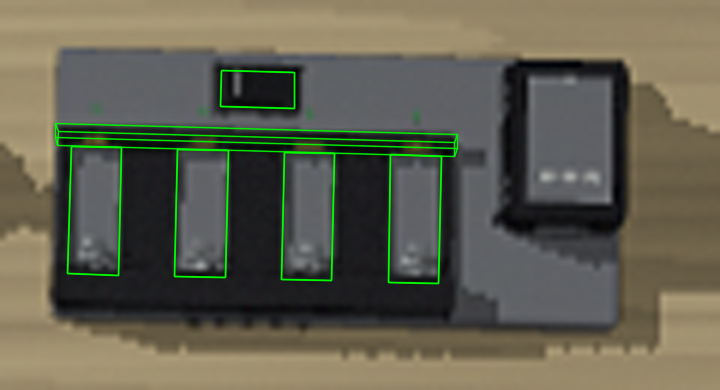

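Run:
```python
from h import *
import pickle
S,T=pickle.load(open("p0.pkl","rb"))
g=cv2.GaussianBlur(cv2.cvtColor(T["frame"],cv2.COLOR_BGR2GRAY).astype(float),(0,0),.7)
def edge(line,i0,i1,axis,sign):
    # line: profile; strongest signed gradient subpixel between i0,i1
    d=np.diff(line)*sign; k=i0+np.argmax(d[i0:i1]); a,b,c=d[k-1],d[k],d[k+1]
    return k+.5+ (0.5*(a-c)/(a-2*b+c) if a-2*b+c else 0)
def row_edges(cols,i0,i1,sign): return np.array([(c,edge(g[:,c],i0,i1,0,sign)) for c in cols])
def col_edges(rows,i0,i1,sign): return np.array([(edge(g[r],i0,i1,1,sign),r) for r in rows])
obs=[]
E1=row_edges(range(235,253),129,136,-1)  # deck top edge wood->grey
E1b=row_edges(range(275,302),129,138,-1)
E2=row_edges(range(235,295),142,149,-1) # grey-> contact wall far top edge
print(np.polyfit(E1[:,0],E1[:,1],1),np.polyfit(np.r_[E1,E1b][:,0],np.r_[E1,E1b][:,1],1),np.polyfit(*E2.T,1))
def err(v,names=False):
    M=pose(*v); out=[]
    # line: deck back edge
    def lineres(A,B,E):
        q=proj(T,tf(M,np.array([A,B])/1000)); n=np.array([-(q[1]-q[0])[1],(q[1]-q[0])[0]]); n/=np.linalg.norm(n); return (E-q[0])@n
    out.append(lineres((90,150,34),(90,-60,34),np.r_[E1,E1b]))
    out.append(lineres((42,150,56),(42,-50,56),E2))
    for c,x in zip((135,77,19,-39),(237.8,255.8,273.3,291.1)):
        for s in(1,-1):
            xp=x-4*s
            Ec=col_edges(range(153,163),int(xp-4),int(xp+4),s)
            out.append(lineres((25,c+s*13.75,34 if s*0 else 40),(-20,c+s*13.75,40),Ec))
    return out
for k in range(1):
    r=least_squares(lambda v:np.concatenate(err(v)),[.604,-.003,-.02],loss='soft_l1',f_scale=.3)
    print(r.x.round(4)); print([(e.mean().round(2),e.std().round(2)) for e in err(r.x)])
np.save("chfit.npy",r.x)
M=pose(*r.x)
B=CH+[(-36,34,c-13.75,c+13.75,40,40) for c in(135,77,19,-39)]+[(58,78,28,68,34,34)]
for p,n,a in((T,"top",(222,125,342,190,6)),(S,"side",(185,185,265,260,8))):
    L=[]
    for b in B: L+=boxlines(p,M,b)
    crop(p["frame"],*a,f"r_{n}.png",L)
```

```text
[8.05467856e-03 1.30480460e+02] [2.32326270e-02 1.26816154e+02] [2.37837556e-02 1.39784509e+02]
[ 0.6033 -0.004  -0.0293]
[(np.float64(-0.01), np.float64(0.12)), (np.float64(0.01), np.float64(0.15)), (np.float64(-0.81), np.float64(0.09)), (np.float64(0.3), np.float64(0.06)), (np.float64(-0.57), np.float64(0.31)), (np.float64(0.29), np.float64(0.06)), (np.float64(-1.24), np.float64(0.11)), (np.float64(0.47), np.float64(0.17)), (np.float64(-0.14), np.float64(0.09)), (np.float64(0.69), np.float64(0.06))]
```

View pics/r_side.png

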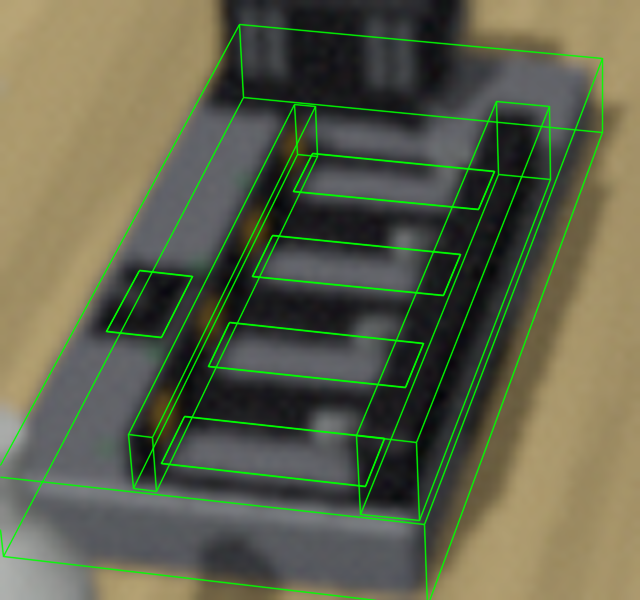

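View pics/r_top.png

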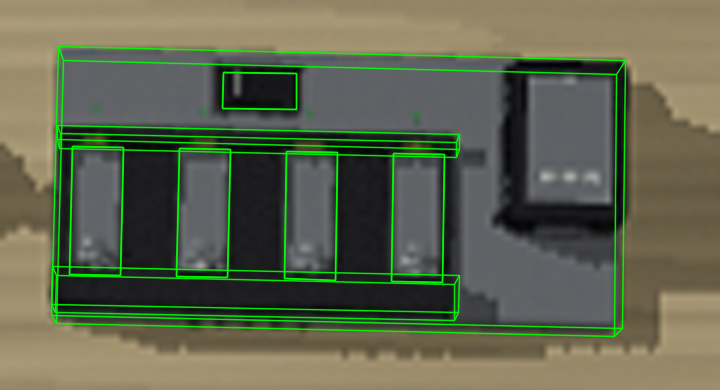

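```bash
cat >> h.py <<'E'
from scipy.optimize import minimize
def cyl(r,l,n=24):
    a=np.linspace(0,2*np.pi,n,endpoint=False)
    return np.concatenate([np.c_[np.full(n,x),r*np.cos(a),r*np.sin(a)] for x in(-l/2,l/2)])/1000
def hullmask(p,X,up=4):
    q=proj(p,X);h=cv2.convexHull(((q+.5)*up).astype(np.float32)*16).round().astype(np.int32)
    m=np.zeros((420*up,560*up),np.uint8);cv2.fillConvexPoly(m,h,1,shift=4);return m
def fitsil(obs,P,z,v0,step=(.004,.004,.08),up=3):
    ms=[(p,cv2.resize(m.astype(np.uint8),None,fx=up,fy=up,interpolation=cv2.INTER_NEAREST)) for p,m in obs]
    def cost(v):
        X=tf(pose(v[0],v[1],v[2],z),P);c=0
        for p,m in ms:
            h=hullmask(p,X,up);c+=1-(h&m).sum()/max(1,(h|m).sum())
        return c
    best=None
    for dy in np.linspace(-.4,.4,5):
        s=np.array([v0,*[np.array(v0)+np.eye(3)[i]*step[i] for i in range(3)]]);s[:,2]+=dy
        r=minimize(cost,s[0],method='Nelder-Mead',options=dict(initial_simplex=s,xatol=1e-4,fatol=1e-4,maxiter=150))
        if best is None or r.fun<best.fun: best=r
    return best.x,best.fun
PK=np.concatenate([box(-44,44,-31,31,12.5,57)[0],box(-42,42,-23,23,0,5)[0]])
TR=box(-70,70,-80,80,0,15)[0]
CELL=np.concatenate([cyl(16.5,59.5)+[-.00125,0,0],cyl(5,62)])
E
python3 - <<'E'
from h import *
from station import ctrl
S=ctrl.get_image("side");T=ctrl.get_image("top")
def near(p,nm,X):
    q=proj(p,X)[0]; b=None
    for d in ctrl.trace(p,nm):
        ys,xs=np.nonzero(d["mask"]); 
        if len(xs)<50: continue
        e=np.hypot(xs.mean()-q[0],ys.mean()-q[1])
        if e<9 and (b is None or e<b[0]): b=(e,d["mask"])
    return None if b is None else b[1]
for nm,uv,zz,P,z,y0 in [("flat_pack",(367,206.5),.05,PK,0,-.5),("charged_pack",(315.7,149),.09,PK,.034,0),("ready_tray",(292,221),.01,TR,0,0),
   ]:
    X=unproj(T,[uv],zz)[0]
    a,b=near(T,nm,X),near(S,nm,X)
    for lab,o in (("top",[(T,a)]),("side",[(S,b)]),("both",[(T,a),(S,b)])):
        if any(m is None for _,m in o): print(nm,lab,"none");continue
        print(nm,lab,*[np.round(q,4) for q in fitsil(o,P,z,[X[0],X[1],y0])])
cr=[]
for i,uv in enumerate([(164.9,192.5),(192,199),(158.4,216),(183.5,225.5)]):
    X=unproj(T,[uv],.025)[0]
    a,b=near(T,"cell1",X),near(S,"cell1",X)
    y0={0:-1.4,1:-1.6,2:-1.1,3:-.8}[i]
    for lab,o in (("top",[(T,a)]),("both",[(T,a),(S,b)])):
        if any(m is None for _,m in o): print("cell",i,lab,"none");continue
        print("cell",i,lab,*[np.round(q,4) for q in fitsil(o,CELL,.0195,[X[0],X[1],y0])])
crop(T["frame"],135,168,220,250,7,"cells_top.png"); crop(S["frame"],205,270,325,355,6,"cells_side.png")
E
```

```text
flat_pack top [ 0.4499 -0.2873 -0.6284] 0.0648
flat_pack side [ 0.4508 -0.287  -0.8219] 0.1042
flat_pack both [ 0.451 -0.288 -0.654] 0.1878
charged_pack top [ 0.632  -0.1207 -0.0068] 0.0654
charged_pack side [ 0.6342 -0.1194  0.1062] 0.1603
charged_pack both [ 0.6326 -0.12   -0.0246] 0.2562
ready_tray top none
ready_tray side [ 0.4075 -0.0447  0.0921] 0.0255
ready_tray both none
cell 0 top [ 0.5032  0.3695 -1.3938] 0.1035
cell 0 both [ 0.5043  0.3684 -1.3912] 0.2107
cell 1 top [ 0.4801  0.2823 -1.7152] 0.1115
cell 1 both [ 0.4817  0.2812 -1.6519] 0.2363
cell 2 top [ 0.4302  0.3911 -1.0275] 0.0846
cell 2 both [ 0.43    0.3902 -1.02  ] 0.1664
cell 3 top [ 0.3974  0.3099 -0.7619] 0.1472
cell 3 both [ 0.3979  0.3087 -0.7344] 0.264
```

View pics/cells_top.png

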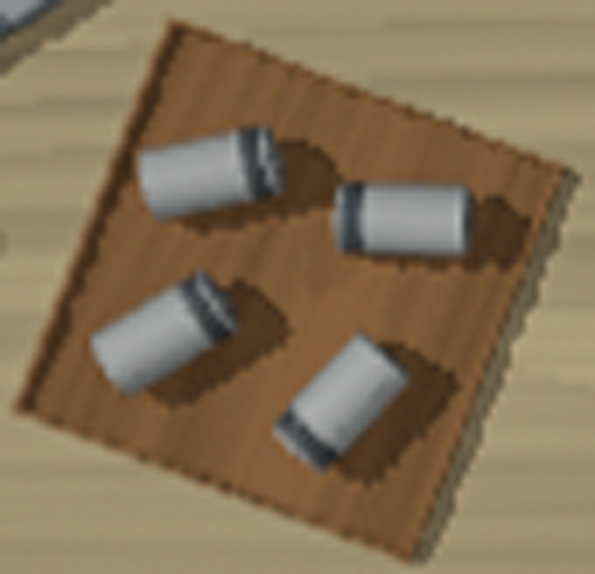

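View pics/cells_side.png

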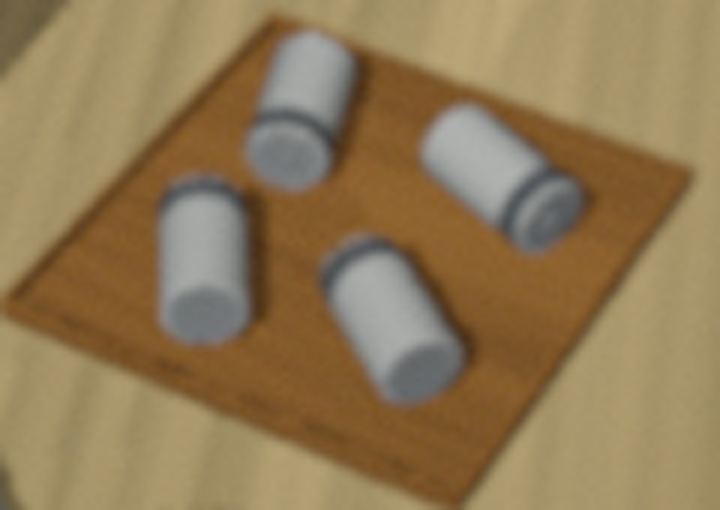

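Emit:
carry_out --pt "0.783 0.912 0 0 0 -0.211 1" --pt "0.783 0.912 0 0 0 -0.211 1" --pt "0.783 0.912 0 0 0 -0.211 1" --pt "0.783 0.912 0 0 0 -0.211 1" --pt "0.783 0.912 0 0 0 -0.211 1" --pt "0.783 0.912 0 0 0 -0.211 1" --pt "0.783 0.912 0 0 0 -0.211 1" --pt "0.783 0.912 0 0 0 -0.211 1" --pt "0.783 0.912 0 0 0 -0.211 1" --pt "0.783 0.912 0 0 0 -0.211 1"

```text
t: 3.7
tool_pos: [0.4374, -0.3477, 0.2315]
tool_rot: [3.128, 0.288, 0.0]
contact_force: [0.5, -0.1, 0.3]
opening: 0.0854
```

Emit:
carry_out --pt "0.783 0.912 0 0 0 -0.211 1" --pt "0.783 0.912 0 0 0 -0.211 1" --pt "0.783 0.912 0 0 0 -0.211 1" --pt "0.783 0.912 0 0 0 -0.211 1" --pt "0.783 0.912 0 0 0 -0.211 1" --pt "0.783 0.912 0 0 0 -0.211 1" --pt "0.783 0.912 0 0 0 -0.211 1" --pt "0.783 0.912 0 0 0 -0.211 1" --pt "0.783 0.912 0 0 0 -0.211 1" --pt "0.783 0.912 0 0 0 -0.211 1" --pt "0 0 0 0 0 0 1" --pt "0 0 0 0 0 0 1"

```text
t: 4.9
tool_pos: [0.6325, -0.1203, 0.2311]
tool_rot: [3.141, -0.039, -0.001]
contact_force: [-0.3, -0.1, -0.3]
opening: 0.0855
```

Emit:
carry_out --pt "0 0 -0.9 0 0 0 0.88" --pt "0 0 -0.9 0 0 0 0.88" --pt "0 0 -0.9 0 0 0 0.88" --pt "0 0 -0.9 0 0 0 0.88" --pt "0 0 -0.9 0 0 0 0.88" --pt "0 0 -0.9 0 0 0 0.88" --pt "0 0 -0.9 0 0 0 0.88" --pt "0 0 -0.7 0 0 0 0.88" --pt "0 0 0 0 0 0 0.88"

```text
t: 5.8
tool_pos: [0.6298, -0.1208, 0.053]
tool_rot: [-3.14, 0.043, 0.009]
contact_force: [-1.0, -0.1, 0.5]
opening: 0.0753
```

Run:
```python
from h import *
from station import ctrl
S=ctrl.get_image("side");T=ctrl.get_image("top")
a=cv2.resize(S["frame"][130:250,170:270],None,fx=5,fy=5,interpolation=cv2.INTER_CUBIC)
cv2.imwrite("pics/g1.png",a)
```

```text
(no output)
```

View pics/g1.png

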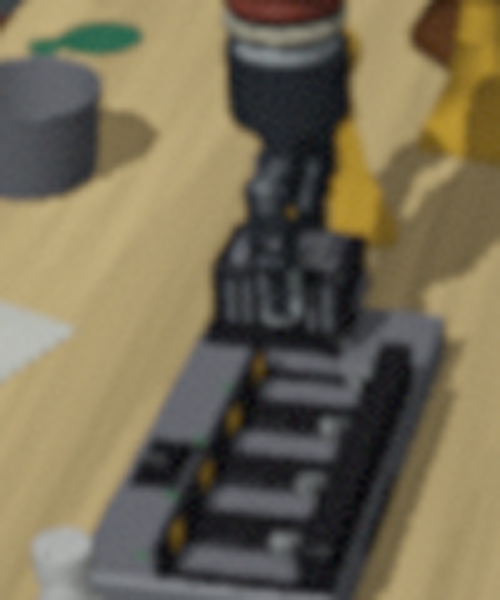

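The open fingers straddle the charged pack, seen at about (228,190) in the full side picture. Closing now.

Emit:
carry_out --pt "0 0 0 0 0 0 0.5" --pt "0 0 0 0 0 0 0.5" --pt "0 0 0 0 0 0 0.5" --pt "0 0 0 0 0 0 0.5" --pt "0 0 0 0 0 0 0.5" --grip_force 70

```text
t: 6.4
tool_pos: [0.6336, -0.121, 0.0586]
tool_rot: [3.141, -0.041, 0.004]
contact_force: [-1.7, 0.1, 6.0]
opening: 0.061
```

Emit:
carry_out --pt "-0.3 0.008 0 0 0 0 0.5" --pt "-0.3 0.008 0 0 0 0 0.5" --pt "-0.4 0.01 0 0 0 0 0.5" --pt "-0.4 0.01 0 0 0 0 0.5" --pt "-0.4 0.01 0 0 0 0 0.5" --pt "-0.4 0.01 0 0 0 0 0.5" --pt "-0.4 0.01 0 0 0 0 0.5" --pt "-0.4 0.01 0 0 0 0 0.5"

```text
t: 7.2
tool_pos: [0.5591, -0.1194, 0.0586]
tool_rot: [3.14, -0.042, 0.01]
contact_force: [5.0, -0.8, 6.7]
opening: 0.0607
```

Emit:
carry_out --pt "-0.4 0.01 0 0 0 0 0.5" --pt "-0.4 0.01 0.2 0 0 0 0.5" --pt "0 0 0.6 0 0 0 0.5" --pt "0 0 0.8 0 0 0 0.5" --pt "0 0 0 0 0 0 0.5"

```text
t: 7.7
tool_pos: [0.5387, -0.1188, 0.0989]
tool_rot: [3.14, -0.041, 0.006]
contact_force: [-0.6, -0.7, -3.4]
opening: 0.0611
```

Run:
```python
from h import *
from station import ctrl
S=ctrl.get_image("side");T=ctrl.get_image("top")
print(ctrl.get_obs()["contact_force"])
a=cv2.resize(S["frame"][130:250,170:330],None,fx=3,fy=3,interpolation=cv2.INTER_CUBIC)
b=cv2.resize(T["frame"][120:240,220:350],None,fx=3,fy=3,interpolation=cv2.INTER_CUBIC)
cv2.imwrite("pics/g2.png",np.hstack([a,b])[:, :800] if a.shape[1]+b.shape[1]<=900 else a)
for i in range(1): pass
for d in ctrl.trace(T,"ready_tray")[:3]:
    m=d["mask"].astype(np.uint8);c=max(cv2.findContours(m,0,1)[0],key=cv2.contourArea);print(d["p"],cv2.minAreaRect(c))
v=unproj(T,[(292,221.5)],.01);print(v)
```

```text
[-0.02972377 -0.78936836 -4.96415548]
0.7 ((280.6132507324219, 222.1519317626953), (43.57127380371094, 27.698505401611328), 86.98721313476562)
0.51 ((277.4887390136719, 156.58631896972656), (94.4440689086914, 45.79922103881836), 1.1017061471939087)
[[ 0.40448662 -0.04542122  0.01      ]]
```

View pics/g2.png

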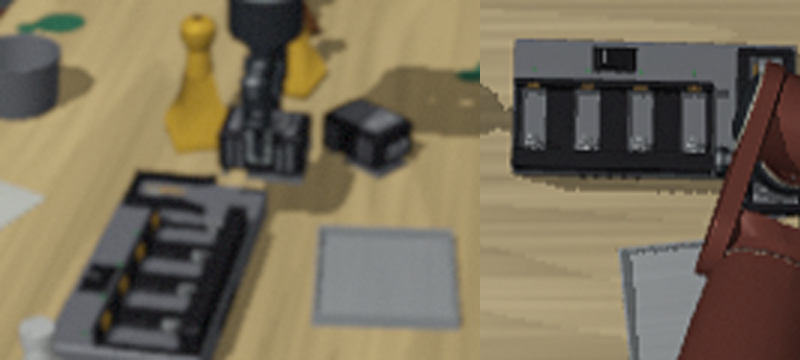

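Emit:
carry_out --pt "-0.663 0.3675 0 0 0 0.1 0.5" --pt "-0.663 0.3675 0 0 0 0.1 0.5" --pt "-0.663 0.3675 0 0 0 0.1 0.5" --pt "-0.663 0.3675 0 0 0 0.1 0.5" --pt "-0.663 0.3675 0 0 0 0.1 0.5" --pt "-0.663 0.3675 0 0 0 0.1 0.5" --pt "-0.663 0.3675 0 0 0 0.1 0.5" --pt "-0.663 0.3675 0 0 0 0.1 0.5" --pt "0 0 -0.7 0 0 0 0.5" --pt "0 0 -0.7 0 0 0 0.5" --pt "0 0 -0.7 0 0 0 0.5" --pt "0 0 0 0 0 0 0.5"

```text
t: 9.05
tool_pos: [0.4013, -0.0437, 0.04]
tool_rot: [-3.138, -0.085, 0.013]
contact_force: [-0.4, 0.4, -4.8]
opening: 0.0608
```

Emit:
carry_out --pt "0 0 -0.3 0 0 0 0.5" --pt "0 0 -0.15 0 0 0 0.5" --pt "0 0 0 0 0 0 0.5" --pt "0 0 0 0 0 0 0.5"

```text
t: 9.45
tool_pos: [0.4052, -0.0449, 0.033]
tool_rot: [3.14, 0.084, 0.001]
contact_force: [-0.1, 0.1, -5.0]
opening: 0.0611
```

Emit:
carry_out --pt "0 0 -0.12 0 0 0 0.5" --pt "0 0 -0.08 0 0 0 0.5" --pt "0 0 0 0 0 0 0.5" --pt "0 0 0 0 0 0 0.5"

```text
t: 9.85
tool_pos: [0.4049, -0.0448, 0.0276]
tool_rot: [3.14, 0.084, 0.0]
contact_force: [-0.3, -0.1, -5.1]
opening: 0.0611
```

Emit:
carry_out --pt "0 0 -0.05 0 0 0 0.5" --pt "0 0 -0.04 0 0 0 0.5" --pt "0 0 0 0 0 0 0.5"

```text
t: 10.15
tool_pos: [0.4055, -0.045, 0.0275]
tool_rot: [-3.14, -0.085, 0.001]
contact_force: [-8.5, 1.4, 12.4]
opening: 0.061
```

Emit:
carry_out --pt "0 0 0.06 0 0 0 0.6" --pt "0 0 0 0 0 0 0.95" --pt "0 0 0 0 0 0 0.95" --pt "0 0 0 0 0 0 0.95" --pt "0 0 0 0 0 0 0.95" --pt "0 0 0.8 0 0 0 0.95" --pt "0 0 1 0 0 0 0.95" --pt "0 0 1 0 0 0 0.95" --pt "0 0 1 0 0 0 0.95" --pt "0 0 1 0 0 0 0.95"

```text
t: 11.15
tool_pos: [0.4048, -0.0447, 0.1478]
tool_rot: [3.14, 0.084, 0.0]
contact_force: [0.9, -1.3, -0.4]
opening: 0.0812
```

```bash
cat > look.py <<'E'
from h import *
from station import ctrl
import sys
def look(name,sb=None,tb=None,s=3):
    S=ctrl.get_image("side");T=ctrl.get_image("top");o=[]
    for p,b in((S,sb),(T,tb)):
        if b: o.append(cv2.resize(p["frame"][b[1]:b[3],b[0]:b[2]],None,fx=s,fy=s,interpolation=cv2.INTER_CUBIC))
    h=max(i.shape[0] for i in o); o=[cv2.copyMakeBorder(i,0,h-i.shape[0],0,6,0) for i in o]
    cv2.imwrite("pics/"+name,np.hstack(o)); return S,T
def near(p,nm,X,tol=9,mn=50):
    q=proj(p,X)[0]; b=None
    for d in ctrl.trace(p,nm):
        ys,xs=np.nonzero(d["mask"]); 
        if len(xs)<mn: continue
        e=np.hypot(xs.mean()-q[0],ys.mean()-q[1])
        if e<tol and (b is None or e<b[0]): b=(e,d["mask"])
    return None if b is None else b[1]
E
python3 - <<'E'
from look import *
S,T=look("g3.png",(185,130,345,255),(220,120,400,250),2)
print(ctrl.get_obs()["tool_pos"])
for tol in (25,):
  a,b=near(T,"flat_pack",[.45,-.288,.03],tol),near(S,"flat_pack",[.45,-.288,.03],tol)
  for l,o in (("T",[(T,a)]),("S",[(S,b)]),("B",[(T,a),(S,b)])):
    if all(m is not None for _,m in o): print(l,*[np.round(q,4) for q in fitsil(o,PK,0,[.45,-.288,-.65])])
E
```

```text
[ 0.40738762 -0.04550145  0.15095468]
T [ 0.449  -0.2875 -0.6466] 0.0889
S [ 0.4681 -0.2773 -1.4256] 0.3185
B [ 0.4498 -0.2875 -0.6273] 0.49
```

View pics/g3.png

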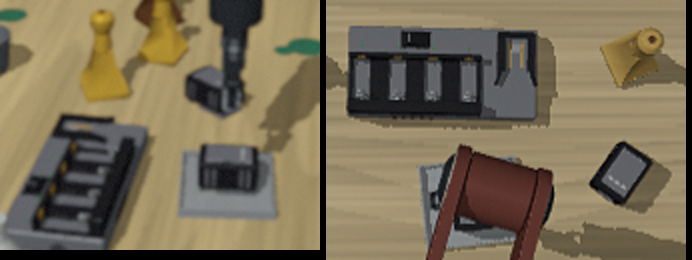

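Emit:
carry_out --pt "0.172 -0.968 0 0 0 -0.7 1" --pt "0.172 -0.968 0 0 0 -0.7 1" --pt "0.172 -0.968 0 0 0 -0.7 1" --pt "0.172 -0.968 0 0 0 -0.7 1" --pt "0.172 -0.968 0 0 0 -0.7 1" --pt "0.172 -0.968 0 0 0 -0.7 1" --pt "0.172 -0.968 0 0 0 -0.7 1" --pt "0.172 -0.968 0 0 0 -0.7 1" --pt "0.172 -0.968 0 0 0 -0.7 1" --pt "0.172 -0.968 0 0 0 -0.7 1" --pt "0 0 0 0 0 0 1" --pt "0 0 0 0 0 0 1"

```text
t: 12.55
tool_pos: [0.4469, -0.2862, 0.1448]
tool_rot: [-2.977, 0.997, 0.005]
contact_force: [-0.2, 0.4, -0.2]
opening: 0.0853
```

Run:
```python
from look import *
S,T=look("g4.png",(230,110,350,230),(300,150,420,250),3)
print(ctrl.get_obs()["tool_pos"])
b=near(S,"flat_pack",[.45,-.288,.03],20)
if b is not None: print(fitsil([(S,b)],PK,0,[.45,-.288,-.65]))
```

```text
[ 0.4472097  -0.28560806  0.14542338]
(array([ 0.45265142, -0.28558482, -0.79985073]), np.float64(0.09051070284847462))
```

View pics/g4.png

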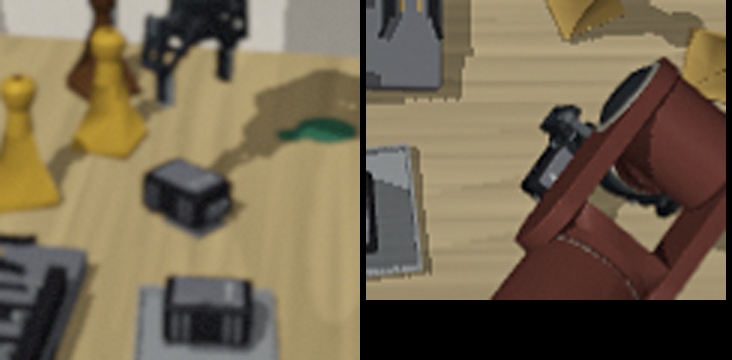

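Emit:
carry_out --pt "0.1 -0.07 -0.9 0 0 0 1" --pt "0 0 -0.9 0 0 0 1" --pt "0 0 -0.9 0 0 0 1" --pt "0 0 -0.9 0 0 0 1" --pt "0 0 -0.9 0 0 0 1" --pt "0 0 -0.4 0 0 0 1" --pt "0 0 0 0 0 0 1" --pt "0 0 0 0 0 0 0.5" --pt "0 0 0 0 0 0 0.5" --pt "0 0 0 0 0 0 0.5" --pt "0 0 0 0 0 0 0.5" --pt "0 0 0 0 0 0 0.5"

```text
t: 13.9
tool_pos: [0.4517, -0.2895, 0.0263]
tool_rot: [2.978, -0.997, 0.005]
contact_force: [0.2, 0.8, 6.3]
opening: 0.0607
```

Emit:
carry_out --pt "0 0 0.9 0 0 0 0.5" --pt "0 0 0.9 0 0 0 0.5" --pt "0 0 0.9 0 0 0 0.5" --pt "0.52 0.853 0 0 0 0.774 0.5" --pt "0.52 0.853 0 0 0 0.774 0.5" --pt "0.52 0.853 0 0 0 0.774 0.5" --pt "0.52 0.853 0 0 0 0.774 0.5" --pt "0.52 0.853 0 0 0 0.774 0.5" --pt "0.52 0.853 0 0 0 0.774 0.5" --pt "0.52 0.853 0 0 0 0.774 0.5" --pt "0.52 0.853 0 0 0 0.774 0.5" --pt "0 0 0 0 0 0 0.5"

```text
t: 15.1
tool_pos: [0.5545, -0.1155, 0.0908]
tool_rot: [-3.14, 0.036, 0.002]
contact_force: [-0.6, -1.1, -3.9]
opening: 0.0608
```

Run:
```python
from look import *
S,T=look("g5.png",(180,130,330,250),(280,110,400,250),3)
print(ctrl.get_obs()["tool_pos"],ctrl.get_obs()["tool_rot"],ctrl.get_obs()["contact_force"])
```

```text
[ 0.55356792 -0.1174419   0.09079426] [-3.14119376  0.04170128  0.00333196] [ 0.62088401  0.08357339 -3.03325357]
```

View pics/g5.png

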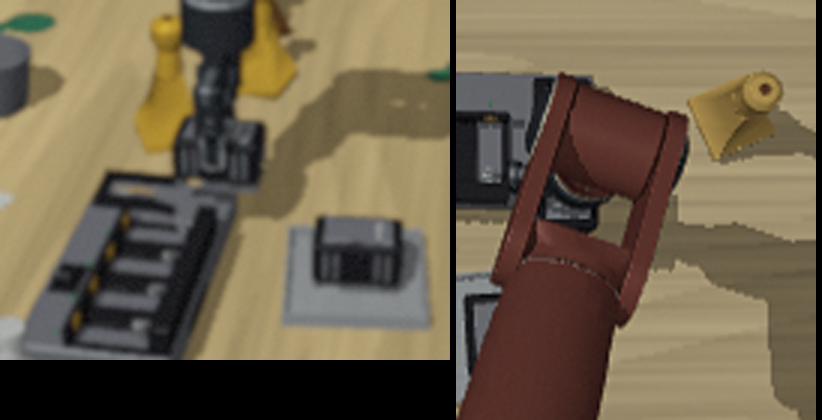

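Emit:
carry_out --pt "0 -0.055 -0.5 0 0 0 0.5" --pt "0 0 -0.4 0 0 0 0.5" --pt "0 0 -0.2 0 0 0 0.5" --pt "0 0 0 0 0 0 0.5" --pt "0 0 0 0 0 0 0.5"

```text
t: 15.7
tool_pos: [0.5541, -0.1195, 0.0639]
tool_rot: [-3.141, 0.043, 0.001]
contact_force: [0.4, -0.2, -2.8]
opening: 0.0609
```

Emit:
carry_out --pt "0 0 -0.08 0 0 0 0.5" --pt "0 0 -0.06 0 0 0 0.5" --pt "0 0 0 0 0 0 0.5" --pt "0 0 0 0 0 0 0.5"

```text
t: 16.1
tool_pos: [0.5544, -0.1193, 0.0609]
tool_rot: [3.141, -0.042, 0.0]
contact_force: [0.1, -0.8, -3.1]
opening: 0.0609
```

Emit:
carry_out --pt "0 0 -0.04 0 0 0 0.5" --pt "0.2 -0.005 0 0 0 0 0.5" --pt "0.2 -0.005 0 0 0 0 0.5" --pt "0.2 -0.005 0 0 0 0 0.5" --pt "0 0 0 0 0 0 0.5"

```text
t: 16.6
tool_pos: [0.5708, -0.1199, 0.0603]
tool_rot: [3.141, -0.042, 0.004]
contact_force: [1.9, 0.1, 0.2]
opening: 0.0612
```

Emit:
carry_out --pt "0.3 -0.008 0 0 0 0 0.5" --pt "0.3 -0.008 0 0 0 0 0.5" --pt "0.3 -0.008 0 0 0 0 0.5" --pt "0.3 -0.008 0 0 0 0 0.5" --pt "0 0 0 0 0 0 0.5"

```text
t: 17.1
tool_pos: [0.6011, -0.1203, 0.0603]
tool_rot: [-3.141, 0.042, -0.004]
contact_force: [0.1, 2.2, 2.1]
opening: 0.0605
```

Emit:
carry_out --pt "0.3 0.015 0 0 0 0 0.5" --pt "0.3 -0.008 0 0 0 0 0.5" --pt "0.3 -0.008 0 0 0 0 0.5" --pt "0.2 -0.004 0 0 0 0 0.5" --pt "0 0 0 0 0 0 0.5"

```text
t: 17.6
tool_pos: [0.6283, -0.1209, 0.0603]
tool_rot: [3.141, -0.042, 0.004]
contact_force: [1.5, -0.9, 3.3]
opening: 0.0605
```

Emit:
carry_out --pt "0.15 -0.004 0 0 0 0 0.5" --pt "0.1 -0.002 0 0 0 0 0.5" --pt "0.1 -0.002 0 0 0 0 0.5" --pt "0 0 0 0 0 0 0.5"

```text
t: 18.0
tool_pos: [0.6343, -0.1209, 0.0605]
tool_rot: [3.141, -0.042, -0.007]
contact_force: [-10.2, 0.7, 11.1]
opening: 0.0607
```

Emit:
carry_out --pt "0.1 -0.002 0 0 0 0 0.5" --pt "0.1 -0.002 0 0 0 0 0.5" --pt "0 0 0 0 0 0 0.5" --pt "0 0 0 0 0 0 0.5"

```text
t: 18.4
tool_pos: [0.6347, -0.1209, 0.061]
tool_rot: [-3.141, 0.042, 0.026]
contact_force: [-27.1, 1.9, 24.2]
opening: 0.0606
```

Emit:
carry_out --pt "-0.2 0.005 0 0 0 0 0.5" --pt "-0.08 0 0 0 0 0 0.5" --pt "0 0 0 0 0 0 0.88" --pt "0 0 0 0 0 0 0.88" --pt "0 0 0 0 0 0 0.88" --pt "0 0 0 0 0 0 0.88" --pt "0 0 1 0 0 0 0.88" --pt "0 0 1 0 0 0 0.88" --pt "0 0 1 0 0 0 0.88" --pt "0 0 1 0 0 0 0.88" --pt "0 0 1 0 0 0 0.88"

```text
t: 19.5
tool_pos: [0.6336, -0.1207, 0.1856]
tool_rot: [-3.141, 0.042, 0.0]
contact_force: [0.7, -0.3, -0.7]
opening: 0.0754
```

Emit:
carry_out --pt "-0.358 0.946 0.1 0 0 0.88 0.8" --pt "-0.358 0.946 0.1 0 0 0.88 0.8" --pt "-0.358 0.946 0.1 0 0 0.88 0.8" --pt "-0.358 0.946 0 0 0 0.88 0.8" --pt "-0.358 0.946 0 0 0 0.88 0.8" --pt "-0.358 0.946 0 0 0 0.88 0.8" --pt "-0.358 0.946 0 0 0 0.88 0.8" --pt "-0.358 0.946 0 0 0 0.88 0.8" --pt "-0.358 0.946 0 0 0 0.88 0.8" --pt "-0.358 0.946 0 0 0 0.88 0.8" --pt "-0.358 0.946 0 0 0 0.88 0.8" --pt "-0.358 0.946 0 0 0 0.88 0.8"

```text
t: 20.7
tool_pos: [0.5258, 0.164, 0.1922]
tool_rot: [-2.732, -1.551, -0.0]
contact_force: [-0.2, 0.1, -0.2]
opening: 0.0685
```

Emit:
carry_out --pt "-0.358 0.946 0 0 0 0.88 0.8" --pt "-0.358 0.946 0 0 0 0.88 0.8" --pt "-0.358 0.946 0 0 0 0.88 0.8" --pt "-0.358 0.946 0 0 0 0.88 0.8" --pt "-0.358 0.946 0 0 0 0.88 0.8" --pt "0 0 0 0 0 0 0.8" --pt "0 0 0 0 0 0 0.8"

```text
t: 21.4
tool_pos: [0.4814, 0.2814, 0.1922]
tool_rot: [2.331, 2.105, -0.001]
contact_force: [0.3, -0.5, 0.3]
opening: 0.0682
```

Run:
```python
from look import *
import pickle
S0,T0=pickle.load(open("p0.pkl","rb"))
S,T=look("g6.png",(180,160,280,260),(220,120,345,190),3)
pickle.dump((S,T),open("p1.pkl","wb"))
o=ctrl.get_obs();print(o["tool_pos"],o["tool_rot"])
a=np.hstack([cv2.resize(p["frame"][125:190,285:335],None,fx=7,fy=7,interpolation=cv2.INTER_CUBIC) for p in (T0,T)])
cv2.imwrite("pics/cmp.png",a)
a=np.hstack([cv2.resize(p["frame"][165:225,200:250],None,fx=7,fy=7,interpolation=cv2.INTER_CUBIC) for p in (S0,S)])
cv2.imwrite("pics/cmps.png",a)
# phase shift of pack region
for p,q,r in((T0,T,(300,130,332,168)),(S0,S,(205,172,245,208))):
    g=lambda x:cv2.cvtColor(x["frame"][r[1]:r[3],r[0]:r[2]],cv2.COLOR_BGR2GRAY).astype(np.float32)
    print(cv2.phaseCorrelate(g(p),g(q)))
```

```text
[0.48177122 0.28061806 0.19220292] [ 2.33281394e+00  2.10362815e+00 -4.48909564e-04]
((0.21428153262746186, 0.01953740371066104), 1.0575641702860594)
((0.39125036161111026, -0.04454731980557369), 0.6054120414786869)
```

View pics/cmp.png

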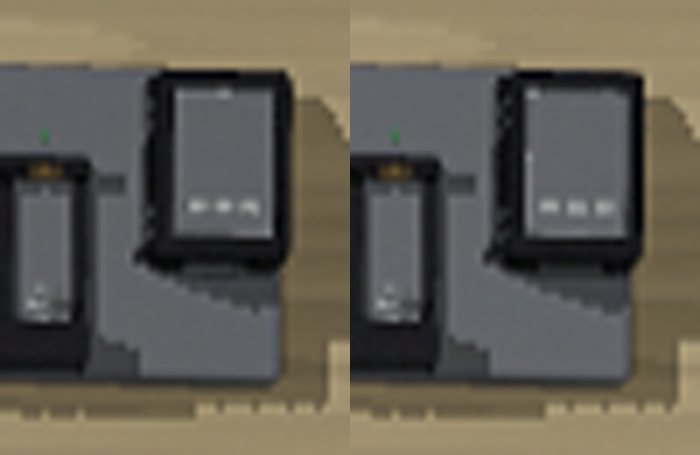

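View pics/cmps.png

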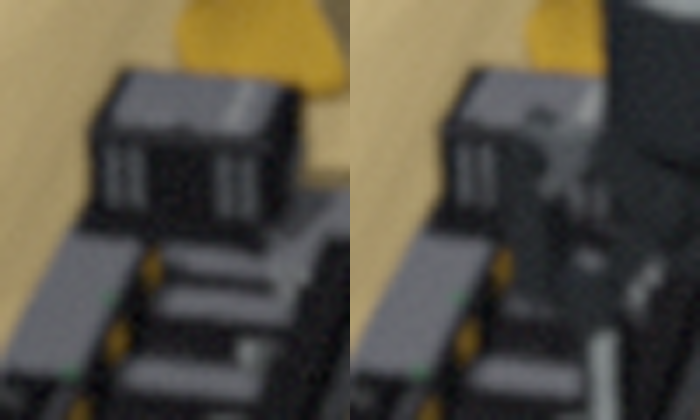

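Emit:
carry_out --pt "0 0.03 -1 0 0 0.2 0.65" --pt "0 0 -1 0 0 0 0.65" --pt "0 0 -1 0 0 0 0.65" --pt "0 0 -1 0 0 0 0.65" --pt "0 0 -1 0 0 0 0.65" --pt "0 0 -1 0 0 0 0.65" --pt "0 0 -0.8 0 0 0 0.65" --pt "0 0 0 0 0 0 0.65" --pt "0 0 0 0 0 0 0.65"

```text
t: 22.4
tool_pos: [0.4818, 0.2814, 0.0225]
tool_rot: [-2.312, -2.127, 0.001]
contact_force: [0.1, -0.5, 0.1]
opening: 0.0558
```

Run:
```python
from look import *
S,T=look("g7.png",(220,220,340,370),(140,150,250,260),3)
o=ctrl.get_obs();print(o["tool_pos"],o["tool_rot"],o["contact_force"])
```

```text
[0.48287657 0.28212949 0.02395994] [2.3105941  2.12708962 0.00402356] [0.25655591 0.18555644 1.17739261]
```

View pics/g7.png

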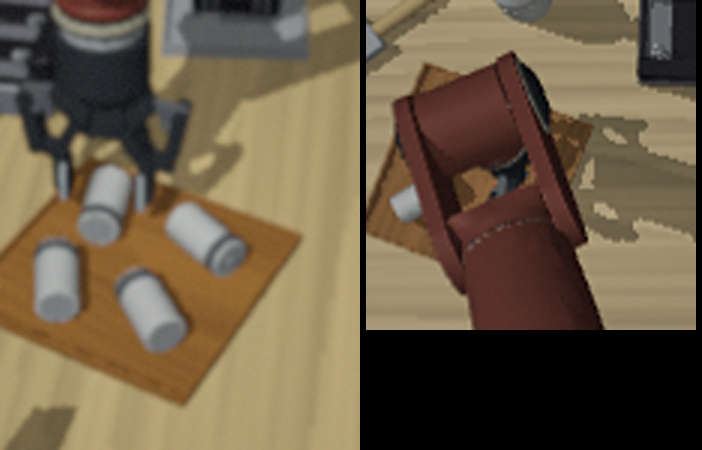

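Emit:
carry_out --pt "0 0 -0.5 0 0 0 0.65" --pt "0 0 0 0 0 0 0.6" --pt "0 0 0 0 0 0 0.3" --pt "0 0 0 0 0 0 0.3" --pt "0 0 0 0 0 0 0.3" --pt "0 0 0 0 0 0 0.3" --pt "0 0 0 0 0 0 0.3" --grip_force 50

```text
t: 23.2
tool_pos: [0.4817, 0.2822, 0.01]
tool_rot: [2.31, 2.129, 0.001]
contact_force: [0.2, 1.2, 1.3]
opening: 0.0311
```

Emit:
carry_out --pt "0 0 0.9 0 0 0 0.3" --pt "0 0 0.9 0 0 0 0.3" --pt "0 0 0.9 0 0 0 0.3" --pt "0 0 0.9 0 0 0 0.3" --pt "0 0 0.9 0 0 0 0.3" --pt "0 0 0.9 0 0 0 0.3" --pt "0.342 -0.813 0.9 0 0 -0.948 0.3" --pt "0.342 -0.813 0.5 0 0 -0.948 0.3" --pt "0.342 -0.813 0 0 0 -0.948 0.3" --pt "0.342 -0.813 0 0 0 -0.948 0.3" --pt "0.342 -0.813 0 0 0 -0.948 0.3" --pt "0.342 -0.813 0 0 0 -0.948 0.3"

```text
t: 24.4
tool_pos: [0.5326, 0.1592, 0.1792]
tool_rot: [-2.817, -1.389, 0.001]
contact_force: [1.5, 0.3, -1.2]
opening: 0.0312
```

Emit:
carry_out --pt "0.342 -0.813 0 0 0 -0.948 0.3" --pt "0.342 -0.813 0 0 0 -0.948 0.3" --pt "0.342 -0.813 0 0 0 -0.948 0.3" --pt "0.342 -0.813 0 0 0 -0.948 0.3" --pt "0.342 -0.813 0 0 0 -0.948 0.3" --pt "0.342 -0.813 0 0 0 -0.948 0.3" --pt "0.342 -0.813 0 0 0 -0.948 0.3" --pt "0.342 -0.813 0 0 0 -0.948 0.3" --pt "0.342 -0.813 0 0 0 -0.948 0.3" --pt "0.342 -0.813 0 0 0 -0.948 0.3" --pt "0 0 0 0 0 0 0.3" --pt "0 0 0 0 0 0 0.3"

```text
t: 25.6
tool_pos: [0.6179, -0.0432, 0.1791]
tool_rot: [-3.141, 0.043, 0.002]
contact_force: [0.1, 0.4, -1.7]
opening: 0.0317
```

Run:
```python
from look import *
S,T=look("g8.png",(170,120,300,260),(220,110,340,190),3)
o=ctrl.get_obs();print(o["tool_pos"],o["tool_rot"],o["contact_force"])
```

```text
[ 0.61777073 -0.04245822  0.1793189 ] [-3.14082339e+00  4.16884780e-02  1.53029141e-03] [-0.62353013  0.49107581 -2.74762067]
```

View pics/g8.png

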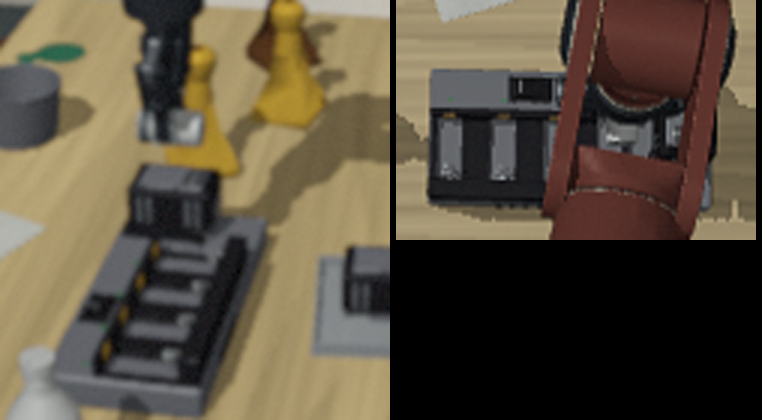

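Emit:
carry_out --pt "0 0 -0.9 0 -0.5 0 0.3" --pt "0 0 -0.9 0 -0.5 0 0.3" --pt "0 0 -0.9 0 -0.5 0 0.3" --pt "0 0 -0.9 0 -0.5 0 0.3" --pt "0 0 -0.9 0 -0.5 0 0.3" --pt "0 0 -0.2 0 0 0 0.3" --pt "0 0 0 0 0 0 0.3"

```text
t: 26.4
tool_pos: [0.6173, -0.0424, 0.0615]
tool_rot: [-3.113, 0.042, -0.387]
contact_force: [0.6, 0.2, -0.3]
opening: 0.0317
```

Run:
```python
from look import *
S,T=look("g9.png",(180,150,270,240),(220,110,340,190),4)
o=ctrl.get_obs();print(o["tool_pos"],o["tool_rot"],o["contact_force"])
```

```text
[ 0.61951655 -0.04302009  0.06404193] [-3.11338522  0.04197269 -0.3939613 ] [ 0.08715706  0.42196374 -2.10284125]
```

View pics/g9.png

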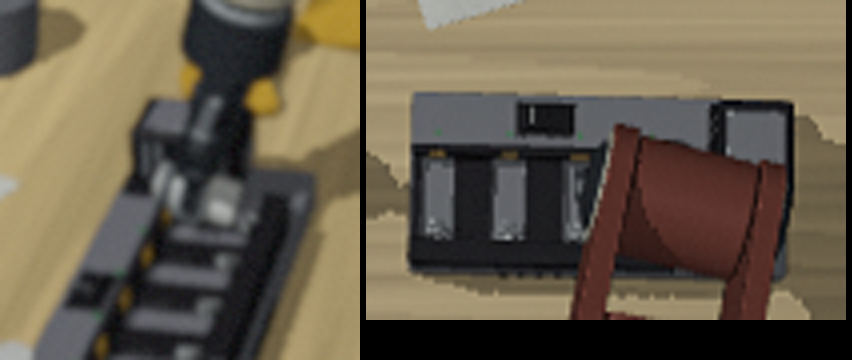

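Emit:
carry_out --pt "-0.1 0 -0.08 0 0 0 0.3" --pt "-0.2 0.005 0 0 0 0 0.3" --pt "-0.2 0.005 0 0 0 0 0.3" --pt "-0.1 0 0 0 0 0 0.3" --pt "0 0 0 0 0 0 0.3" --pt "0 0 0 0 0 0 0.3"

```text
t: 27.1
tool_pos: [0.6051, -0.0431, 0.0622]
tool_rot: [-3.113, 0.044, -0.4]
contact_force: [6.1, 1.6, -1.0]
opening: 0.0319
```

Emit:
carry_out --pt "-0.02 0 -0.15 0 0.5 0 0.3" --pt "-0.02 0 -0.15 0 0.5 0 0.3" --pt "-0.02 0 -0.15 0 0.5 0 0.3" --pt "-0.02 0 -0.15 0 0.5 0 0.3" --pt "-0.02 0 -0.15 0 0.5 0 0.3" --pt "0 0 0 0 0 0 0.3" --pt "0 0 0 0 0 0 0.3"

```text
t: 27.8
tool_pos: [0.6041, -0.0434, 0.0438]
tool_rot: [3.14, -0.044, 0.012]
contact_force: [6.5, -0.2, 1.4]
opening: 0.0317
```

Emit:
carry_out --pt "0 0 -0.06 0 0 0 0.3" --pt "0 0 -0.06 0 0 0 0.3" --pt "0 0 0 0 0 0 0.3" --pt "0 0 0 0 0 0 0.3"

```text
t: 28.2
tool_pos: [0.6054, -0.0434, 0.0431]
tool_rot: [3.14, -0.044, 0.018]
contact_force: [6.0, 2.0, 7.4]
opening: 0.0314
```

Emit:
carry_out --pt "0 0.04 0 0 0 0 0.3" --pt "0 0 0 0 0 0 0.3" --pt "0 0 0 0 0 0 0.3"

```text
t: 28.5
tool_pos: [0.6054, -0.0432, 0.043]
tool_rot: [3.138, -0.044, 0.018]
contact_force: [5.9, -0.9, 6.2]
opening: 0.0313
```

Emit:
carry_out --pt "0 0 0 0 0 0 0.42" --pt "0 0 0 0 0 0 0.5" --pt "0 0 0 0 0 0 0.52" --pt "0 0 0 0 0 0 0.52" --pt "0 0 0.5 0 0 0 0.52" --pt "0 0 1 0 0 0 0.52" --pt "0 0 1 0 0 0 0.52" --pt "0 0 1 0 0 0 0.52" --pt "0 0 1 0 0 0 0.6" --pt "0 0 1 0 0 0 0.6"

```text
t: 29.5
tool_pos: [0.6, -0.0422, 0.1773]
tool_rot: [3.141, -0.044, -0.001]
contact_force: [-0.0, -0.1, 0.4]
opening: 0.0514
```

Run:
```python
from look import *
S,T=look("g10.png",(185,165,275,260),(220,110,340,190),4)
o=ctrl.get_obs();print(o["tool_pos"],o["tool_rot"],o["contact_force"])
```

```text
[ 0.60280353 -0.0427052   0.18129773] [ 3.13942732 -0.04408274  0.01176875] [0.56265262 0.08380994 1.142061  ]
```

View pics/g10.png

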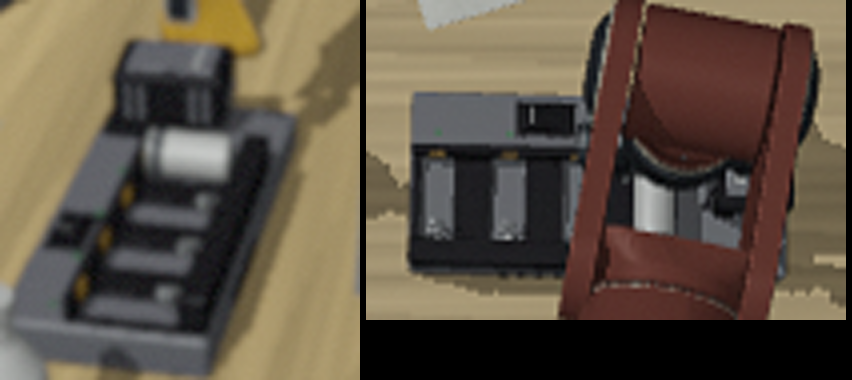

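Emit:
carry_out --pt "-0.22 0.915 0.1 0 0 0.987 0.6" --pt "-0.22 0.915 0.1 0 0 0.987 0.6" --pt "-0.22 0.915 0 0 0 0.987 0.6" --pt "-0.22 0.915 0 0 0 0.987 0.6" --pt "-0.22 0.915 0 0 0 0.987 0.6" --pt "-0.22 0.915 0 0 0 0.987 0.6" --pt "-0.22 0.915 0 0 0 0.987 0.6" --pt "-0.22 0.915 0 0 0 0.987 0.6" --pt "-0.22 0.915 0 0 0 0.987 0.6" --pt "-0.22 0.915 0 0 0 0.987 0.6" --pt "-0.22 0.915 0 0 0 0.987 0.6" --pt "-0.22 0.915 0 0 0 0.987 0.6"

```text
t: 30.8
tool_pos: [0.5336, 0.2329, 0.1798]
tool_rot: [-2.627, -1.722, 0.004]
contact_force: [0.5, -0.5, -0.3]
opening: 0.0512
```

Emit:
carry_out --pt "-0.22 0.915 0 0 0 0.987 0.65" --pt "-0.22 0.915 0 0 0 0.987 0.65" --pt "-0.22 0.915 0 0 0 0.987 0.65" --pt "-0.22 0.915 0 0 0 0.987 0.65" --pt "-0.22 0.915 0 0 0 0.987 0.65" --pt "-0.22 0.915 0 0 0 0.987 0.65" --pt "0 0 0 0 0 0 0.65" --pt "0 0 0 0 0 0 0.65"

```text
t: 31.6
tool_pos: [0.5011, 0.3693, 0.1799]
tool_rot: [-2.016, -2.409, 0.004]
contact_force: [-0.4, -0.4, -0.1]
opening: 0.055
```

Run:
```python
from look import *
S,T=look("g11.png",(185,165,325,360),(220,110,340,190),3)
o=ctrl.get_obs();print(o["tool_pos"],o["tool_rot"],o["contact_force"])
crop(S["frame"],190,180,270,250,8,"b4s.png");crop(T["frame"],222,125,342,190,6,"b4t.png")
M=pose(.6033,-.0038,-.027)
a,b=None,None
X=tf(M,[[.003,-.039,.0505]])
for p in(S,T):
    m=near(p,"cell1",X,15); 
    if m is not None: 
        print(fitsil([(p,m)],CELL,.0505,[X[0,0],X[0,1],-.027]))
print(X)
```

```text
[0.50169936 0.36878783 0.18038712] [-2.01718790e+00 -2.40839628e+00  2.22056171e-03] [ 0.34279203  0.19621985 -1.14047247]
(array([ 0.60482126, -0.04258614, -0.01060759]), np.float64(0.15837837837837843))
[[ 0.60524603 -0.04286678  0.0505    ]]
```

View pics/b4s.png

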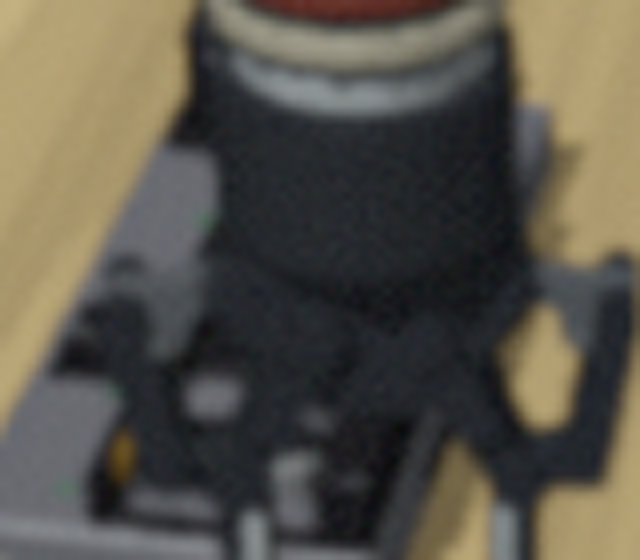

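View pics/b4t.png

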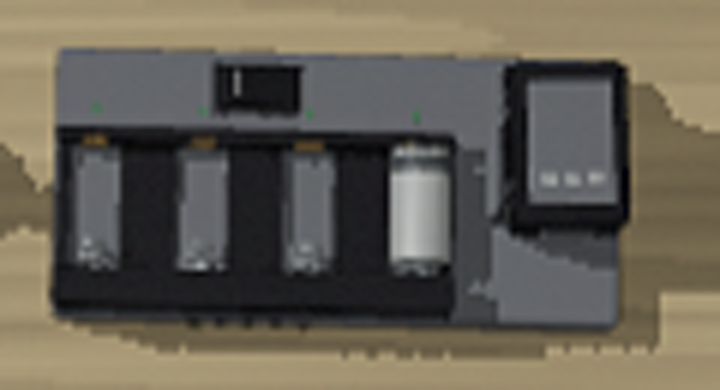

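View pics/g11.png

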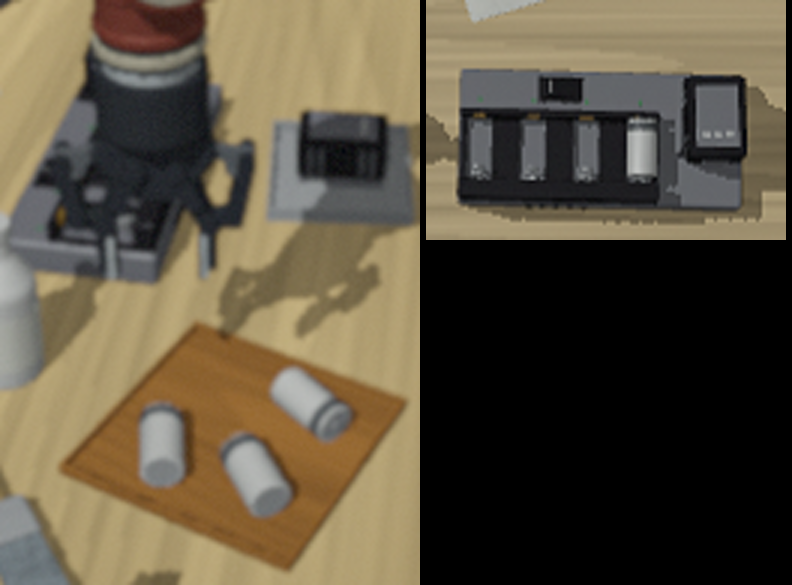

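Emit:
carry_out --pt "0.08 0.01 -1 0 0 0 0.65" --pt "0 0 -1 0 0 0 0.65" --pt "0 0 -1 0 0 0 0.65" --pt "0 0 -1 0 0 0 0.65" --pt "0 0 -1 0 0 0 0.65" --pt "0 0 -1 0 0 0 0.65" --pt "0 0 0 0 0 0 0.65" --pt "0 0 0 0 0 0 0.65"

```text
t: 32.6
tool_pos: [0.5038, 0.3695, 0.0311]
tool_rot: [-2.016, -2.409, 0.001]
contact_force: [0.6, 0.6, 0.9]
opening: 0.0554
```

Run:
```python
from look import *
S,T=look("g12.png",(200,220,340,370),(130,150,240,260),3)
o=ctrl.get_obs();print(o["tool_pos"],o["tool_rot"],o["contact_force"])
```

```text
[0.50508729 0.37051354 0.03307304] [2.01512731 2.40874346 0.00445459] [ 0.12979228 -0.45134882  0.36902974]
```

View pics/g12.png

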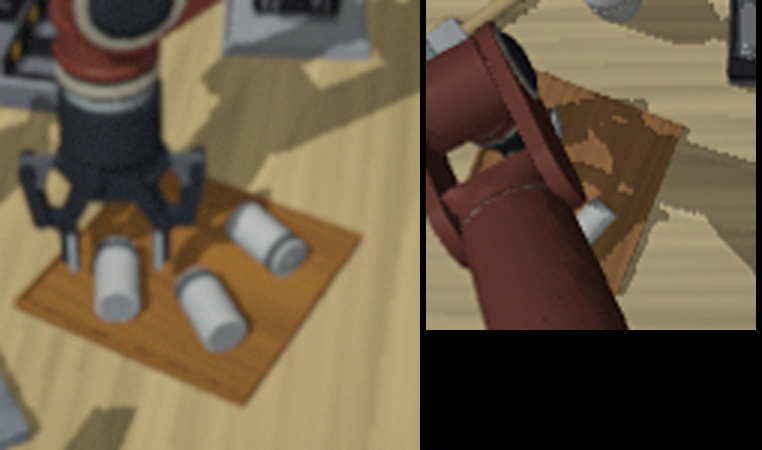

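Emit:
carry_out --pt "-0.03 -0.03 -0.45 0 0 0 0.65" --pt "0 0 -0.4 0 0 0 0.65" --pt "0 0 0 0 0 0 0.6" --pt "0 0 0 0 0 0 0.3" --pt "0 0 0 0 0 0 0.3" --pt "0 0 0 0 0 0 0.3" --pt "0 0 0 0 0 0 0.3" --pt "0 0 0 0 0 0 0.3"

```text
t: 33.5
tool_pos: [0.503, 0.3694, 0.0098]
tool_rot: [-2.015, -2.41, -0.0]
contact_force: [0.1, -0.4, -0.7]
opening: 0.0311
```

Emit:
carry_out --pt "0 0 0.9 0 0 0 0.3" --pt "0 0 0.9 0 0 0 0.3" --pt "0 0 0.9 0 0 0 0.3" --pt "0 0 0.9 0 0 0 0.3" --pt "0 0 0.9 0 0 0 0.3" --pt "0 0 0.9 0 0 0 0.3" --pt "0 0 0.9 0 0 0 0.3" --pt "0.312 -0.945 0.6 0 0 0.911 0.3" --pt "0.312 -0.945 0 0 0 0.911 0.3" --pt "0.312 -0.945 0 0 0 0.911 0.3" --pt "0.312 -0.945 0 0 0 0.911 0.3" --pt "0.312 -0.945 0 0 0 0.911 0.3"

```text
t: 34.7
tool_pos: [0.542, 0.2502, 0.1822]
tool_rot: [-1.414, -2.806, 0.0]
contact_force: [-0.6, -0.0, -1.7]
opening: 0.0313
```

Emit:
carry_out --pt "0.312 -0.945 0 0 0 0.911 0.3" --pt "0.312 -0.945 0 0 0 0.911 0.3" --pt "0.312 -0.945 0 0 0 0.911 0.3" --pt "0.312 -0.945 0 0 0 0.911 0.3" --pt "0.312 -0.945 0 0 0 0.911 0.3" --pt "0.312 -0.945 0 0 0 0.911 0.3" --pt "0.312 -0.945 0 0 0 0.911 0.3" --pt "0.312 -0.945 0 0 0 0.911 0.3" --pt "0.312 -0.945 0 0 0 0.911 0.3" --pt "0.312 -0.945 0 0 0 0.911 0.3" --pt "0 0 0 0 0 0 0.3" --pt "0 0 0 0 0 0 0.3"

```text
t: 35.9
tool_pos: [0.6198, 0.0148, 0.182]
tool_rot: [-0.044, -3.141, -0.001]
contact_force: [0.4, 0.6, -1.4]
opening: 0.0312
```

Emit:
carry_out --pt "0 0.01 -0.9 0 -0.5 0 0.3" --pt "0 0 -0.9 0 -0.5 0 0.3" --pt "0 0 -0.9 0 -0.5 0 0.3" --pt "0 0 -0.9 0 -0.5 0 0.3" --pt "0 0 -0.9 0 -0.5 0 0.3" --pt "0 0 -0.3 0 0 0 0.3" --pt "0 0 0 0 0 0 0.3" --pt "0 0 0 0 0 0 0.3"

```text
t: 36.7
tool_pos: [0.6212, 0.0156, 0.0639]
tool_rot: [0.037, 2.89, 0.005]
contact_force: [0.4, -0.1, -2.3]
opening: 0.0313
```

Run:
```python
from look import *
S,T=look("g13.png",(180,150,270,250),(220,110,340,190),4)
o=ctrl.get_obs();print(o["tool_pos"],o["tool_rot"],o["contact_force"])
```

```text
[0.62184715 0.01526965 0.06459254] [0.03773019 2.88815136 0.00447608] [-0.80628235 -0.20400647 -0.55818698]
```

View pics/g13.png

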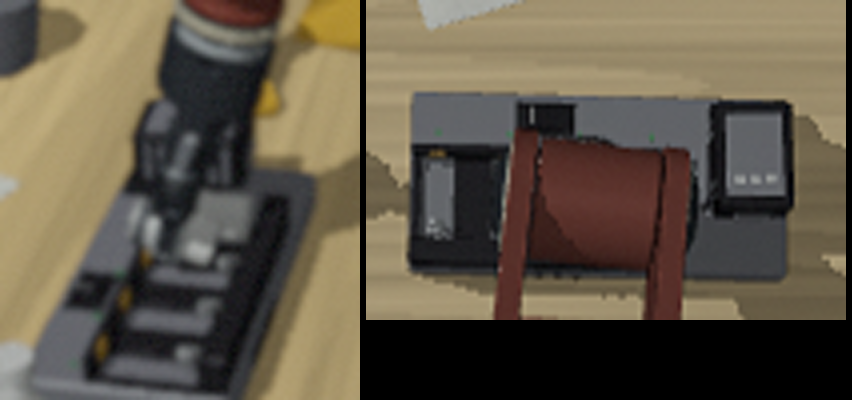

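Emit:
carry_out --pt "-0.13 0 -0.08 0 0 0 0.3" --pt "-0.2 0.005 0 0 0 0 0.3" --pt "-0.2 0.005 0 0 0 0 0.3" --pt "-0.14 0 0 0 0 0 0.3" --pt "0 0 0 0 0 0 0.3" --pt "0 0 0 0 0 0 0.3"

```text
t: 37.4
tool_pos: [0.605, 0.0154, 0.0619]
tool_rot: [0.039, 2.886, 0.005]
contact_force: [6.2, 0.2, -2.1]
opening: 0.0312
```

Emit:
carry_out --pt "-0.01 0 -0.15 0 0.5 0 0.3" --pt "-0.01 0 -0.15 0 0.5 0 0.3" --pt "-0.01 0 -0.15 0 0.5 0 0.3" --pt "-0.01 0 -0.15 0 0.5 0 0.3" --pt "-0.01 0 -0.15 0 0.5 0 0.3" --pt "0 0 -0.04 0 0 0 0.3" --pt "0 0 0 0 0 0 0.3" --pt "0 0 0 0 0 0 0.3"

```text
t: 38.2
tool_pos: [0.605, 0.0151, 0.0427]
tool_rot: [0.042, 3.134, -0.001]
contact_force: [7.1, 0.4, 0.1]
opening: 0.0312
```

Emit:
carry_out --pt "0 0 -0.06 0 0 0 0.3" --pt "0 0 -0.04 0 0 0 0.3" --pt "0 0 0 0 0 0 0.3" --pt "0 0 0 0 0 0 0.3"

```text
t: 38.6
tool_pos: [0.6053, 0.0153, 0.041]
tool_rot: [0.042, 3.133, -0.0]
contact_force: [5.3, -0.2, 3.4]
opening: 0.031
```

Emit:
carry_out --pt "0 0 0 0 0 0 0.42" --pt "0 0 0 0 0 0 0.5" --pt "0 0 0 0 0 0 0.52" --pt "0 0 0 0 0 0 0.52" --pt "0 0 0.5 0 0 0 0.52" --pt "0 0 1 0 0 0 0.52" --pt "0 0 1 0 0 0 0.52" --pt "0 0 1 0 0 0 0.52" --pt "0 0 1 0 0 0 0.6" --pt "0 0 1 0 0 0 0.6"

```text
t: 39.6
tool_pos: [0.6018, 0.0155, 0.1772]
tool_rot: [0.041, 3.141, 0.0]
contact_force: [-0.8, -0.5, 0.5]
opening: 0.0519
```

Run:
```python
from look import *
S,T=look("g14.png",(180,160,275,260),None,5)
o=ctrl.get_obs();print(o["tool_pos"],o["tool_rot"],o["contact_force"])
```

```text
[0.60451347 0.01526708 0.18108682] [ 4.11625685e-02  3.13281385e+00 -1.10427353e-03] [ 0.11242596 -0.53919776  0.3264401 ]
```

View pics/g14.png

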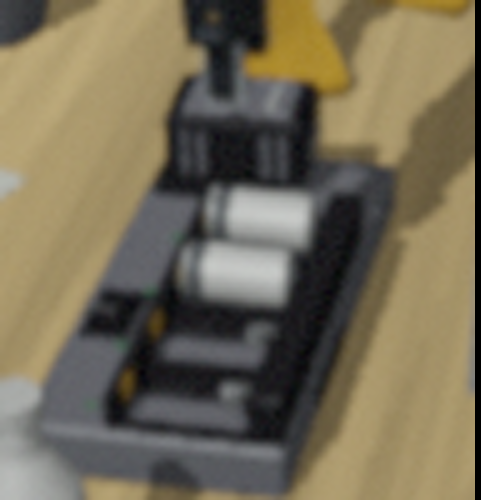

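Both cells lie level in bays 4 and 3, at about (228,202) and (226,214), nub toward the contact wall. Next is the lower-left cell.

Emit:
carry_out --pt "-0.436 0.938 0 0 0 -0.622 0.65" --pt "-0.436 0.938 0 0 0 -0.622 0.65" --pt "-0.436 0.938 0 0 0 -0.622 0.65" --pt "-0.436 0.938 0 0 0 -0.622 0.65" --pt "-0.436 0.938 0 0 0 -0.622 0.65" --pt "-0.436 0.938 0 0 0 -0.622 0.65" --pt "-0.436 0.938 0 0 0 -0.622 0.65" --pt "-0.436 0.938 0 0 0 -0.622 0.65" --pt "-0.436 0.938 0 0 0 -0.622 0.65" --pt "-0.436 0.938 0 0 0 -0.622 0.65" --pt "-0.436 0.938 0 0 0 -0.622 0.65" --pt "-0.436 0.938 0 0 0 -0.622 0.65"

```text
t: 40.9
tool_pos: [0.47, 0.2975, 0.1745]
tool_rot: [-1.187, -2.907, 0.002]
contact_force: [-0.2, 0.3, -0.2]
opening: 0.0556
```

Emit:
carry_out --pt "-0.436 0.938 0 0 0 -0.622 0.65" --pt "-0.436 0.938 0 0 0 -0.622 0.65" --pt "-0.436 0.938 0 0 0 -0.622 0.65" --pt "-0.436 0.938 0 0 0 -0.622 0.65" --pt "0 0 -1 0 0 0 0.65" --pt "0 0 -1 0 0 0 0.65" --pt "0 0 -1 0 0 0 0.65" --pt "0 0 -1 0 0 0 0.65" --pt "0 0 -1 0 0 0 0.65" --pt "0 0 -0.8 0 0 0 0.65" --pt "0 0 0 0 0 0 0.65" --pt "0 0 0 0 0 0 0.65"

```text
t: 42.1
tool_pos: [0.4271, 0.3903, 0.03]
tool_rot: [-1.535, -2.74, 0.002]
contact_force: [-0.5, 1.0, 1.1]
opening: 0.0555
```

Run:
```python
from look import *
S,T=look("g15.png",(200,220,340,370),(130,150,240,260),3)
o=ctrl.get_obs();print(o["tool_pos"],o["tool_rot"],o["contact_force"])
```

```text
[0.42837473 0.39120624 0.03191243] [1.53528824 2.73986297 0.00297027] [ 0.7715018   0.65946845 -0.04244343]
```

View pics/g15.png

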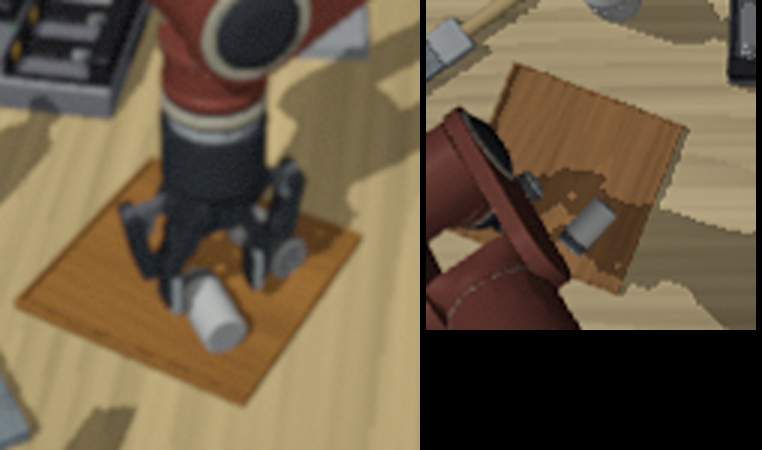

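Emit:
carry_out --pt "0.06 -0.02 -0.45 0 0 0 0.65" --pt "0 0 -0.42 0 0 0 0.65" --pt "0 0 0 0 0 0 0.6" --pt "0 0 0 0 0 0 0.3" --pt "0 0 0 0 0 0 0.3" --pt "0 0 0 0 0 0 0.3" --pt "0 0 0 0 0 0 0.3" --pt "0 0 0 0 0 0 0.3"

```text
t: 43.0
tool_pos: [0.429, 0.3901, 0.0088]
tool_rot: [-1.536, -2.741, 0.0]
contact_force: [0.5, 0.8, -1.0]
opening: 0.0314
```

Emit:
carry_out --pt "0 0 0.9 0 0 0 0.3" --pt "0 0 0.9 0 0 0 0.3" --pt "0 0 0.9 0 0 0 0.3" --pt "0 0 0.9 0 0 0 0.3" --pt "0 0 0.9 0 0 0 0.3" --pt "0 0 0.9 0 0 0 0.3" --pt "0 0 0.9 0 0 0 0.3" --pt "0.551 -0.906 0.6 0 0 0.71 0.3" --pt "0.551 -0.906 0 0 0 0.71 0.3" --pt "0.551 -0.906 0 0 0 0.71 0.3" --pt "0.551 -0.906 0 0 0 0.71 0.3" --pt "0.551 -0.906 0 0 0 0.71 0.3"

```text
t: 44.2
tool_pos: [0.4983, 0.276, 0.1813]
tool_rot: [-1.023, -2.97, -0.0]
contact_force: [0.1, 0.9, -1.5]
opening: 0.0313
```

Emit:
carry_out --pt "0.551 -0.906 0 0 0 0.71 0.3" --pt "0.551 -0.906 0 0 0 0.71 0.3" --pt "0.551 -0.906 0 0 0 0.71 0.3" --pt "0.551 -0.906 0 0 0 0.71 0.3" --pt "0.551 -0.906 0 0 0 0.71 0.3" --pt "0.551 -0.906 0 0 0 0.71 0.3" --pt "0.551 -0.906 0 0 0 0.71 0.3" --pt "0.551 -0.906 0 0 0 0.71 0.3" --pt "0.551 -0.906 0 0 0 0.71 0.3" --pt "0 0 0 0 0 0 0.3" --pt "0 0 0 0 0 0 0.3"

```text
t: 45.3
tool_pos: [0.6218, 0.0728, 0.1809]
tool_rot: [-0.046, -3.14, -0.001]
contact_force: [0.5, 0.2, -1.1]
opening: 0.0313
```

Emit:
carry_out --pt "0 0.01 -0.9 0 -0.5 0 0.3" --pt "0 0 -0.9 0 -0.5 0 0.3" --pt "0 0 -0.9 0 -0.5 0 0.3" --pt "0 0 -0.9 0 -0.5 0 0.3" --pt "0 0 -0.9 0 -0.5 0 0.3" --pt "0 0 -0.3 0 0 0 0.3" --pt "0 0 0 0 0 0 0.3" --pt "0 0 0 0 0 0 0.3"

```text
t: 46.1
tool_pos: [0.6231, 0.0738, 0.0628]
tool_rot: [0.039, 2.89, 0.005]
contact_force: [-0.3, 0.3, -1.4]
opening: 0.0313
```

Run:
```python
from look import *
S,T=look("g16.png",(180,150,270,250),(220,110,340,190),4)
o=ctrl.get_obs();print(o["tool_pos"],o["tool_rot"],o["contact_force"])
```

```text
[0.62374153 0.07349559 0.06357435] [0.03962286 2.88814861 0.00519069] [ 0.51093652 -0.44025902 -1.15313711]
```

View pics/g16.png

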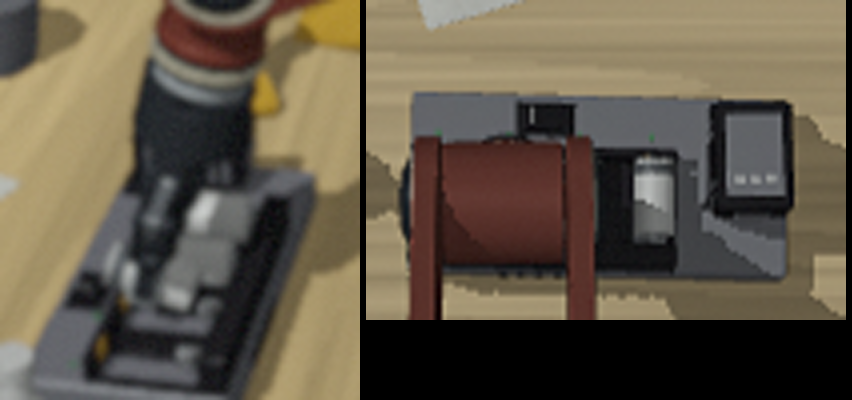

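Emit:
carry_out --pt "-0.14 0 -0.06 0 0 0 0.3" --pt "-0.2 0.005 0 0 0 0 0.3" --pt "-0.2 0 0 0 0 0 0.3" --pt "-0.14 0 0 0 0 0 0.3" --pt "0 0 0 0 0 0 0.3" --pt "0 0 0 0 0 0 0.3"

```text
t: 46.8
tool_pos: [0.6067, 0.0735, 0.0614]
tool_rot: [0.04, 2.886, 0.006]
contact_force: [6.3, 1.4, -3.4]
opening: 0.0314
```

Emit:
carry_out --pt "-0.01 0 -0.15 0 0.5 0 0.3" --pt "-0.01 0 -0.15 0 0.5 0 0.3" --pt "-0.01 0 -0.15 0 0.5 0 0.3" --pt "-0.01 0 -0.15 0 0.5 0 0.3" --pt "-0.01 0 -0.15 0 0.5 0 0.3" --pt "0 0 -0.04 0 0 0 0.3" --pt "0 0 0 0 0 0 0.3" --pt "0 0 -0.06 0 0 0 0.3" --pt "0 0 0 0 0 0 0.3"

```text
t: 47.7
tool_pos: [0.6069, 0.0732, 0.041]
tool_rot: [0.044, 3.133, -0.0]
contact_force: [6.4, 0.2, 0.5]
opening: 0.0314
```

Emit:
carry_out --pt "0 0 -0.04 0 0 0 0.3" --pt "0 0 0 0 0 0 0.3" --pt "0 0 0 0 0 0 0.3"

```text
t: 48.0
tool_pos: [0.607, 0.0732, 0.0402]
tool_rot: [0.044, 3.133, -0.0]
contact_force: [6.0, 0.3, 2.0]
opening: 0.0315
```

Contact with the floor, as expected. Releasing.

Emit:
carry_out --pt "0 0 0 0 0 0 0.42" --pt "0 0 0 0 0 0 0.5" --pt "0 0 0 0 0 0 0.52" --pt "0 0 0 0 0 0 0.52" --pt "0 0 0.5 0 0 0 0.52" --pt "0 0 1 0 0 0 0.52" --pt "0 0 1 0 0 0 0.52" --pt "0 0 1 0 0 0 0.52" --pt "0 0 1 0 0 0 0.6" --pt "0 0 1 0 0 0 0.6"

```text
t: 49.0
tool_pos: [0.603, 0.0735, 0.176]
tool_rot: [-0.043, -3.14, -0.0]
contact_force: [0.9, 0.1, 0.1]
opening: 0.0512
```

Run:
```python
from look import *
S,T=look("g17.png",(180,160,275,260),None,5)
o=ctrl.get_obs();print(o["tool_pos"],o["tool_rot"],o["contact_force"])
```

```text
[0.60582893 0.07353657 0.18005393] [4.28599052e-02 3.13388298e+00 2.22744848e-04] [ 0.68137263  0.34258578 -0.03980811]
```

View pics/g17.png

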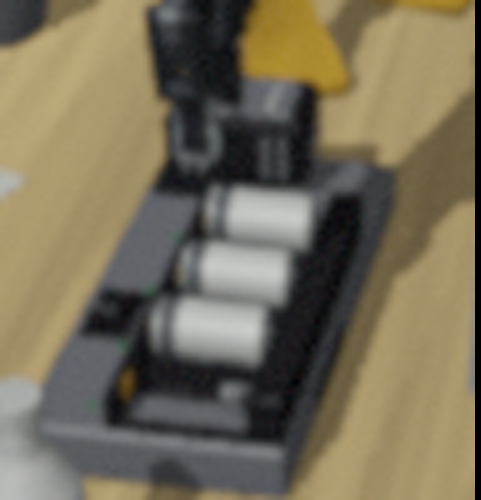

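Emit:
carry_out --pt "-0.832 0.942 0 0 0 -0.725 0.65" --pt "-0.832 0.942 0 0 0 -0.725 0.65" --pt "-0.832 0.942 0 0 0 -0.725 0.65" --pt "-0.832 0.942 0 0 0 -0.725 0.65" --pt "-0.832 0.942 0 0 0 -0.725 0.65" --pt "-0.832 0.942 0 0 0 -0.725 0.65" --pt "-0.832 0.942 0 0 0 -0.725 0.65" --pt "-0.832 0.942 0 0 0 -0.725 0.65" --pt "-0.832 0.942 0 0 0 -0.725 0.65" --pt "-0.832 0.942 0 0 0 -0.725 0.65" --pt "0 0 0 0 0 0 0.65"

```text
t: 50.2
tool_pos: [0.3928, 0.3104, 0.1736]
tool_rot: [-1.149, -2.921, 0.002]
contact_force: [1.1, -0.5, -0.4]
opening: 0.0557
```

Emit:
carry_out --pt "0 0 -1 0 0 0 0.65" --pt "0 0 -1 0 0 0 0.65" --pt "0 0 -1 0 0 0 0.65" --pt "0 0 -1 0 0 0 0.65" --pt "0 0 -1 0 0 0 0.65" --pt "0 0 -0.8 0 0 0 0.65" --pt "0 0 0 0 0 0 0.65" --pt "0 0 0 0 0 0 0.65"

```text
t: 51.0
tool_pos: [0.3955, 0.3083, 0.0296]
tool_rot: [-1.154, -2.921, 0.002]
contact_force: [-0.3, 0.6, -0.1]
opening: 0.0557
```

Run:
```python
from look import *
S,T=look("g18.png",(200,220,340,370),(130,150,240,260),3)
o=ctrl.get_obs();print(o["tool_pos"],o["tool_rot"],o["contact_force"])
```

```text
[0.39668147 0.30917765 0.0312916 ] [1.15392867e+00 2.92060067e+00 2.29200769e-03] [0.29525605 0.06169301 0.74156755]
```

View pics/g18.png

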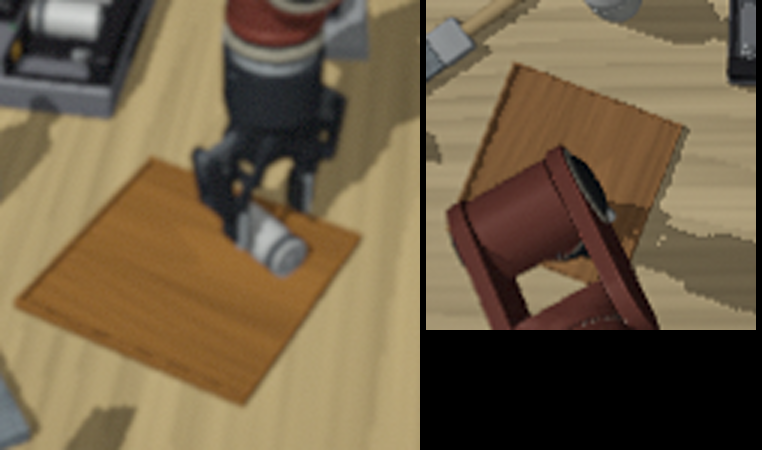

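Emit:
carry_out --pt "0.03 0 -0.45 0 0 0 0.62" --pt "0 0 -0.38 0 0 0 0.62" --pt "0 0 0 0 0 0 0.6" --pt "0 0 0 0 0 0 0.3" --pt "0 0 0 0 0 0 0.3" --pt "0 0 0 0 0 0 0.3" --pt "0 0 0 0 0 0 0.3" --pt "0 0 0 0 0 0 0.3"

```text
t: 51.9
tool_pos: [0.3965, 0.309, 0.0094]
tool_rot: [1.154, 2.922, 0.0]
contact_force: [-0.6, 0.7, -0.6]
opening: 0.0311
```

Emit:
carry_out --pt "0 0 0.9 0 0 0 0.3" --pt "0 0 0.9 0 0 0 0.3" --pt "0 0 0.9 0 0 0 0.3" --pt "0 0 0.9 0 0 -0.966 0.3" --pt "0 0 0.9 0 0 -0.966 0.3" --pt "0 0 0.9 0 0 -0.966 0.3" --pt "0 0 0.9 0 0 -0.966 0.3" --pt "0 0 0.6 0 0 -0.966 0.3" --pt "0.453 -0.356 0 0 0 -0.966 0.3" --pt "0.453 -0.356 0 0 0 -0.966 0.3" --pt "0.453 -0.356 0 0 0 -0.966 0.3" --pt "0.453 -0.356 0 0 0 -0.966 0.3"

```text
t: 53.1
tool_pos: [0.442, 0.2729, 0.1816]
tool_rot: [-2.282, -2.159, 0.0]
contact_force: [-0.4, 1.0, -1.5]
opening: 0.0313
```

Emit:
carry_out --pt "0.453 -0.356 0 0 0 -0.966 0.3" --pt "0.453 -0.356 0 0 0 -0.966 0.3" --pt "0.453 -0.356 0 0 0 -0.966 0.3" --pt "0.453 -0.356 0 0 0 -0.966 0.3" --pt "0.453 -0.356 0 0 0 -0.966 0.3" --pt "0.453 -0.356 0 0 0 -0.966 0.3" --pt "0.453 -0.356 0 0 0 -0.966 0.3" --pt "0.453 -0.356 0 0 0 -0.966 0.3" --pt "0.453 -0.356 0 0 0 -0.966 0.3" --pt "0.453 -0.356 0 0 0 -0.966 0.3" --pt "0.453 -0.356 0 0 0 -0.966 0.3" --pt "0.453 -0.356 0 0 0 -0.966 0.3"

```text
t: 54.3
tool_pos: [0.5779, 0.1661, 0.1814]
tool_rot: [-3.092, -0.557, 0.001]
contact_force: [1.4, 0.2, -1.5]
opening: 0.0311
```

Emit:
carry_out --pt "0.453 -0.356 0 0 0 -0.966 0.3" --pt "0.453 -0.356 0 0 0 -0.966 0.3" --pt "0.453 -0.356 0 0 0 -0.966 0.3" --pt "0.453 -0.356 0 0 0 -0.966 0.3" --pt "0 0 0 0 0 0 0.3" --pt "0 0 0 0 0 0 0.3" --pt "0 0 0 0 0 0 0.3"

```text
t: 55.0
tool_pos: [0.6223, 0.1314, 0.1816]
tool_rot: [-3.141, 0.038, 0.001]
contact_force: [0.7, -0.1, -1.5]
opening: 0.0313
```

Emit:
carry_out --pt "0 0 -0.9 0 -0.5 0 0.3" --pt "0 0 -0.9 0 -0.5 0 0.3" --pt "0 0 -0.9 0 -0.5 0 0.3" --pt "0 0 -0.9 0 -0.5 0 0.3" --pt "0 0 -0.9 0 -0.5 0 0.3" --pt "0 0 -0.3 0 0 0 0.3" --pt "0 0 0 0 0 0 0.3" --pt "0 0 0 0 0 0 0.3"

```text
t: 55.8
tool_pos: [0.6242, 0.1313, 0.0634]
tool_rot: [-3.113, 0.04, -0.394]
contact_force: [0.9, 0.0, -1.1]
opening: 0.0315
```

Run:
```python
from look import *
S,T=look("g19.png",(170,150,270,260),(220,110,340,190),4)
o=ctrl.get_obs();print(o["tool_pos"],o["tool_rot"],o["contact_force"])
```

```text
[0.62479426 0.13116841 0.06417199] [-3.11257007  0.04003875 -0.39639556] [ 0.09528018  0.75995285 -0.95433654]
```

View pics/g19.png

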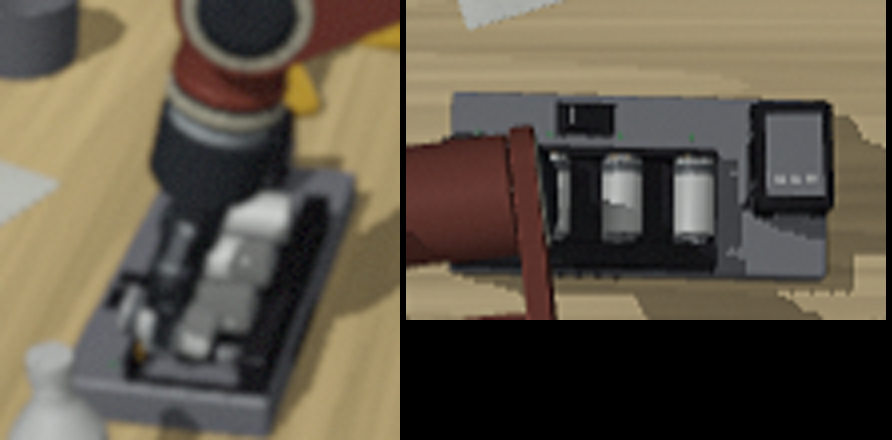

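Emit:
carry_out --pt "-0.13 0 -0.08 0 0 0 0.3" --pt "-0.2 0.005 0 0 0 0 0.3" --pt "-0.2 0 0 0 0 0 0.3" --pt "-0.14 0 0 0 0 0 0.3" --pt "0 0 0 0 0 0 0.3" --pt "0 0 0 0 0 0 0.3"

```text
t: 56.5
tool_pos: [0.6078, 0.1312, 0.0613]
tool_rot: [-3.112, 0.041, -0.399]
contact_force: [6.6, 0.5, -2.4]
opening: 0.0311
```

Emit:
carry_out --pt "-0.01 0 -0.15 0 0.5 0 0.3" --pt "-0.01 0 -0.15 0 0.5 0 0.3" --pt "-0.01 0 -0.15 0 0.5 0 0.3" --pt "-0.01 0 -0.15 0 0.5 0 0.3" --pt "-0.01 0 -0.15 0 0.5 0 0.3" --pt "0 0 -0.04 0 0 0 0.3" --pt "0 0 0 0 0 0 0.3" --pt "0 0 -0.05 0 0 0 0.3" --pt "0 0 0 0 0 0 0.3"

```text
t: 57.4
tool_pos: [0.6079, 0.131, 0.0411]
tool_rot: [-3.141, 0.041, -0.012]
contact_force: [6.3, -0.1, 0.4]
opening: 0.0311
```

Emit:
carry_out --pt "0 0 -0.04 0 0 0 0.3" --pt "0 0 0 0 0 0 0.3" --pt "0 0 0 0 0 0 0.42" --pt "0 0 0 0 0 0 0.5" --pt "0 0 0 0 0 0 0.52" --pt "0 0 0 0 0 0 0.52" --pt "0 0 0.5 0 0 0 0.52" --pt "0 0 1 0 0 0 0.52" --pt "0 0 1 0 0 0 0.52" --pt "0 0 1 0 0 0 0.52" --pt "0 0 1 0 0 0 0.52" --pt "0 0 1 0 0 0 0.4"

```text
t: 58.6
tool_pos: [0.6045, 0.1309, 0.1766]
tool_rot: [3.141, -0.041, -0.001]
contact_force: [0.8, -0.1, -0.0]
opening: 0.0343
```

Emit:
carry_out --pt "-0.436 -0.967 0.2 0 0 0 0.2" --pt "-0.436 -0.967 0.2 0 0 0 0" --pt "-0.436 -0.967 0 0 0 0 0" --pt "-0.436 -0.967 0 0 0 0 0" --pt "-0.436 -0.967 0 0 0 0 0" --pt "-0.436 -0.967 0 0 0 0 0" --pt "-0.436 -0.967 0 0 0 0 0" --pt "-0.436 -0.967 0 0 0 0 0" --pt "-0.436 -0.967 0 0 0 0 0" --pt "-0.436 -0.967 0 0 0 0 0" --pt "-0.436 -0.967 0 0 0 0 0" --pt "-0.436 -0.967 0 0 0 0 0"

```text
t: 59.8
tool_pos: [0.4733, -0.1599, 0.1856]
tool_rot: [3.141, -0.041, -0.0]
contact_force: [0.1, 0.7, 0.2]
opening: -0.0002
```

Emit:
carry_out --pt "-0.436 -0.967 0 0 0 0 0" --pt "-0.436 -0.967 0 0 0 0 0" --pt "-0.436 -0.967 0 0 0 0 0" --pt "-0.436 -0.967 0 0 0 0 0" --pt "0 0 0 0 0 0 0" --pt "0 0 0 0 0 0 0"

```text
t: 60.4
tool_pos: [0.4302, -0.2558, 0.1854]
tool_rot: [-3.141, 0.043, 0.0]
contact_force: [0.6, -0.5, -0.2]
opening: 0.0003
```

Run:
```python
from look import *
S,T=look("g20.png",(180,150,330,260),None,5)
crop(T["frame"],222,125,342,190,6,"t20.png"); cv2.imwrite("pics/t20full.png",T["frame"]);cv2.imwrite("pics/s20full.png",S["frame"])
o=ctrl.get_obs();print(o["tool_pos"],o["tool_rot"])
M=pose(.6033,-.0038,-.027)
for cy in(135,77,19,-39):
    X=tf(M,[[.003,cy/1000,.0505]]);r=[]
    for p in(S,T):
        m=near(p,"cell1",X,12); r.append(None if m is None else [np.round(q,4) for q in fitsil([(p,m)],CELL,.0505,[X[0,0],X[0,1],-.027])])
    print(cy,X.round(4),r)
    print([(round(d["p"],2),(np.array(d["position"])*[560,420]).round(1)) for d in ctrl.mark_of(T,"rocker_on")] if cy==135 else "")
print(tf(M,[[.068,.058,.047]]),proj(T,tf(M,[[.068,.058,.047]])))
```

```text
[ 0.43066715 -0.25507213  0.18534015] [-3.14096016e+00  3.97444959e-02  9.23202258e-05]
135 [[0.6099 0.1311 0.0505]] [[array([0.6123, 0.132 , 0.0603]), np.float64(0.1203)], [array([ 0.6122,  0.1303, -0.0064]), np.float64(0.0588)]]
[(0.55, array([259.6, 138.7])), (0.51, array([291.3, 148.8]))]
77 [[0.6084 0.0731 0.0505]] [[array([0.6111, 0.0722, 0.1471]), np.float64(0.1125)], [array([ 0.609 ,  0.0734, -0.0099]), np.float64(0.0777)]]

19 [[0.6068 0.0151 0.0505]] [[array([0.6085, 0.0148, 0.1108]), np.float64(0.1171)], [array([ 0.6573,  0.0305, -1.1128]), np.float64(0.9267)]]

-39 [[ 0.6052 -0.0429  0.0505]] [[array([ 0.6097, -0.0448,  0.1333]), np.float64(0.0838)], [array([ 0.6048, -0.0427, -0.0129]), np.float64(0.0762)]]

[[0.67284103 0.05234308 0.047     ]] [[261.54761179 138.68162996]]
```

View pics/g20.png

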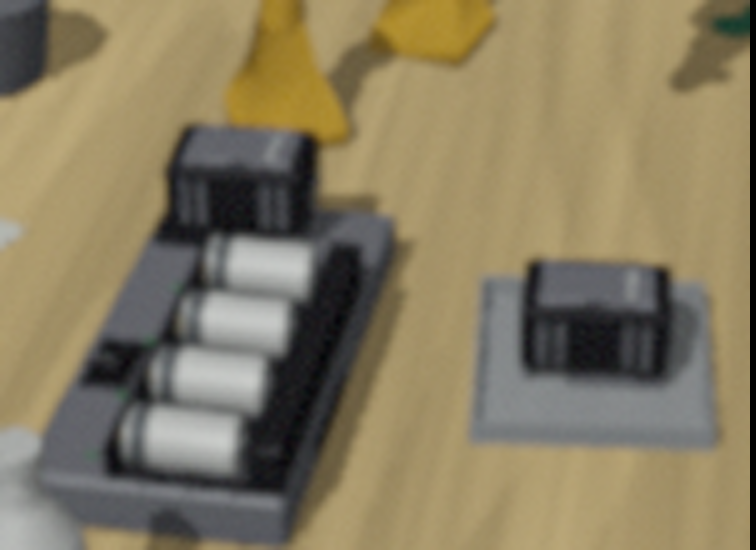

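View pics/t20.png

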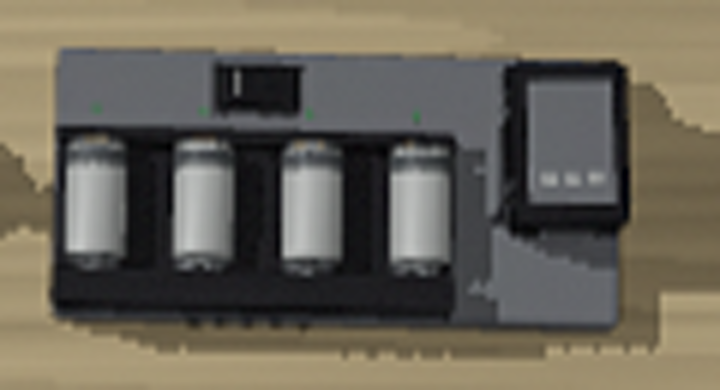

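View pics/t20full.png

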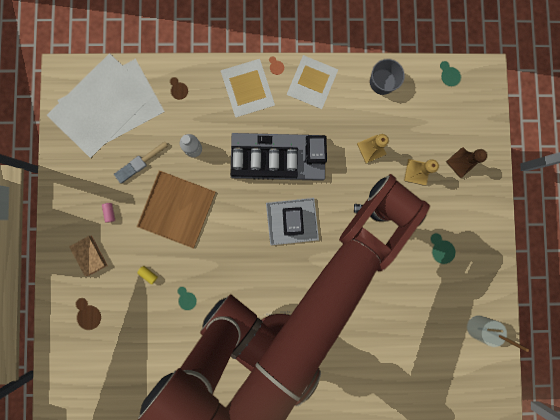

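All four cells sit level in bays 4 to 1, nub against the contact wall, at about (228,203), (226,214), (222,225) and (217,237). The flat pack is home on the shoe at (228,187), and the charged pack is upright in the tray at (299,213). Everything is loaded, so the switch is next.

Emit:
carry_out --pt "0.746 0.978 0 0 0 0 0" --pt "0.746 0.978 0 0 0 0 0" --pt "0.746 0.978 0 0 0 0 0" --pt "0.746 0.978 0 0 0 0 0" --pt "0.746 0.978 0 0 0 0 0" --pt "0.746 0.978 0 0 0 0 0" --pt "0.746 0.978 0 0 0 0 0" --pt "0.746 0.978 0 0 0 0 0" --pt "0.746 0.978 0 0 0 0 0" --pt "0.746 0.978 0 0 0 0 0" --pt "0.746 0.978 0 0 0 0 0" --pt "0.746 0.978 0 0 0 0 0"

```text
t: 62.15
tool_pos: [0.655, 0.0388, 0.1851]
tool_rot: [3.141, -0.04, -0.0]
contact_force: [-0.3, -0.8, -0.4]
opening: 0.0001
```

Emit:
carry_out --pt "0.746 0.978 0 0 0 0 0" --pt "0 0 0 0 0 0 0" --pt "0 0 -0.9 0 0 0 0" --pt "0 0 -0.9 0 0 0 0" --pt "0 0 -0.9 0 0 0 0" --pt "0 0 -0.9 0 0 0 0" --pt "0 0 -0.9 0 0 0 0" --pt "0 0 -0.3 0 0 0 0" --pt "0 0 0 0 0 0 0" --pt "0 0 0 0 0 0 0"

```text
t: 63.15
tool_pos: [0.6736, 0.0618, 0.0665]
tool_rot: [3.141, -0.041, 0.002]
contact_force: [-0.1, -0.0, 1.3]
opening: -0.0001
```

Run:
```python
from look import *
S,T=look("g21.png",(180,170,270,260),(220,110,340,190),4)
o=ctrl.get_obs();print(o["tool_pos"],o["tool_rot"],o["contact_force"])
```

```text
[0.67420386 0.06198502 0.06731145] [ 3.14128279 -0.04078936  0.00477693] [-0.71862272  0.44953732  0.78051031]
```

View pics/g21.png

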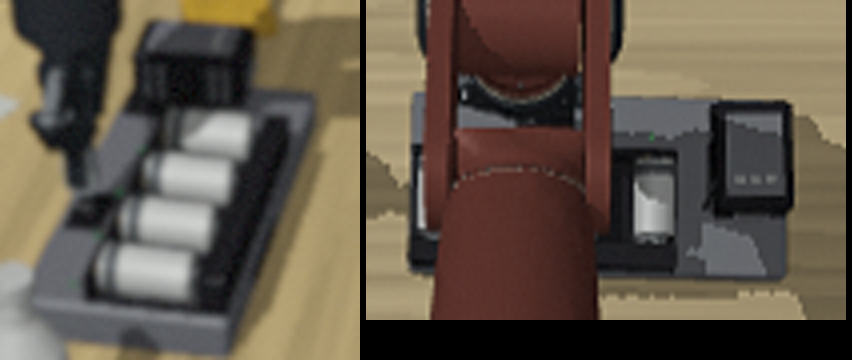

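Emit:
carry_out --pt "-0.03 -0.06 -0.4 0 0 0 0" --pt "0 0 -0.3 0 0 0 0" --pt "0 0 0 0 0 0 0" --pt "0 0 0 0 0 0 0"

```text
t: 63.65
tool_pos: [0.6718, 0.0606, 0.0472]
tool_rot: [3.141, -0.041, -0.002]
contact_force: [-0.3, -1.1, -0.5]
opening: 0.0002
```

Emit:
carry_out --pt "0 0 -0.1 0 0 0 0" --pt "0 0 -0.1 0 0 0 0" --pt "0 0 0 0 0 0 0" --pt "0 0 0 0 0 0 0"

```text
t: 64.05
tool_pos: [0.6726, 0.061, 0.0431]
tool_rot: [-3.141, 0.04, -0.001]
contact_force: [-0.3, 1.9, 2.8]
opening: -0.0002
```

Emit:
carry_out --pt "0 0 -0.1 0 0 0 0" --pt "0 0 -0.1 0 0 0 0" --pt "0 0 0 0 0 0 0" --pt "0 0 0 0 0 0 0"

```text
t: 64.45
tool_pos: [0.6728, 0.0613, 0.0411]
tool_rot: [-3.141, 0.04, -0.0]
contact_force: [-8.2, 3.7, 15.8]
opening: -0.0001
```

Emit:
carry_out --pt "0 0 -0.05 0 0 0 0" --pt "0 0 0 0 0 0 0" --pt "0 0 0 0 0 0 0"

```text
t: 64.75
tool_pos: [0.6729, 0.0613, 0.0409]
tool_rot: [-3.141, 0.04, -0.0]
contact_force: [-10.0, 3.4, 20.4]
opening: 0.0003
```

Emit:
carry_out --pt "0 0 0.4 0 0 0 0" --pt "0 0 1 0 0 0 0" --pt "0 0 1 0 0 0 0" --pt "0 0 1 0 0 0 0" --pt "0 0 1 0 0 0 0" --pt "0 0 1 0 0 0 0" --pt "-0.7 -0.97 0.3 0 0 0 0" --pt "-0.7 -0.97 0 0 0 0 0" --pt "-0.7 -0.97 0 0 0 0 0" --pt "-0.7 -0.97 0 0 0 0 0" --pt "-0.7 -0.97 0 0 0 0 0" --pt "-0.7 -0.97 0 0 0 0 0"

```text
t: 65.95
tool_pos: [0.5661, -0.0862, 0.1784]
tool_rot: [3.14, -0.041, -0.001]
contact_force: [-0.0, 0.1, 0.3]
opening: 0.0002
```

Emit:
carry_out --pt "-0.7 -0.97 0 0 0 0 0" --pt "-0.7 -0.97 0 0 0 0 0" --pt "-0.7 -0.97 0 0 0 0 0" --pt "-0.7 -0.97 0 0 0 0 0" --pt "-0.7 -0.97 0 0 0 0 0" --pt "-0.7 -0.97 0 0 0 0 0" --pt "-0.7 -0.97 0 0 0 0 0" --pt "0 0 0 0 0 0 0" --pt "0 0 0 0 0 0 0"

```text
t: 66.85
tool_pos: [0.4442, -0.255, 0.1786]
tool_rot: [-3.141, 0.043, 0.001]
contact_force: [-0.7, -0.0, -0.4]
opening: 0.0001
```

Run:
```python
from look import *
import pickle
S0,T0=pickle.load(open("p0.pkl","rb"))
S,T=look("g22.png",(180,150,330,260),None,5)
f=lambda p,b,s:cv2.resize(p["frame"][b[1]:b[3],b[0]:b[2]],None,fx=s,fy=s,interpolation=cv2.INTER_CUBIC)
a=np.hstack([f(S0,(190,210,220,235),12),f(S,(190,210,220,235),12)])
b=np.hstack([f(T0,(250,128,280,148),12),f(T,(250,128,280,148),12)])
cv2.imwrite("pics/rk.png",np.vstack([a,b])); cv2.imwrite("pics/t22.png",T["frame"])
print(ctrl.get_obs()["tool_pos"],ctrl.get_obs()["t"])
```

```text
[ 0.44488884 -0.25423472  0.17874953] 66.95
```

View pics/rk.png

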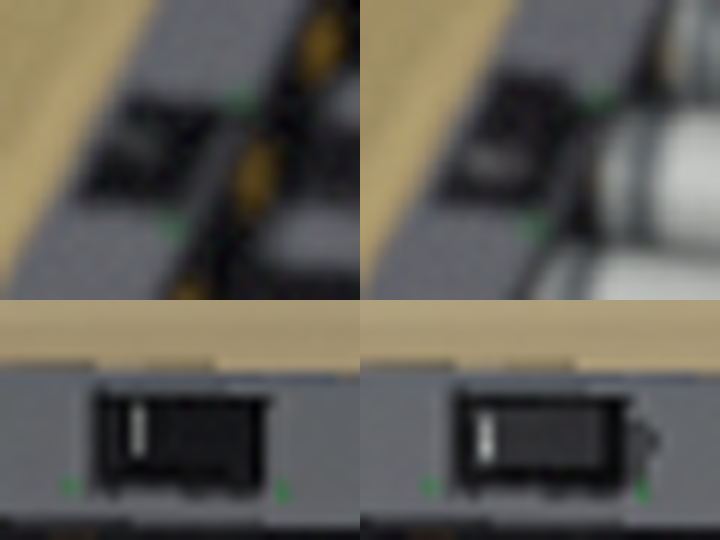

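View pics/g22.png

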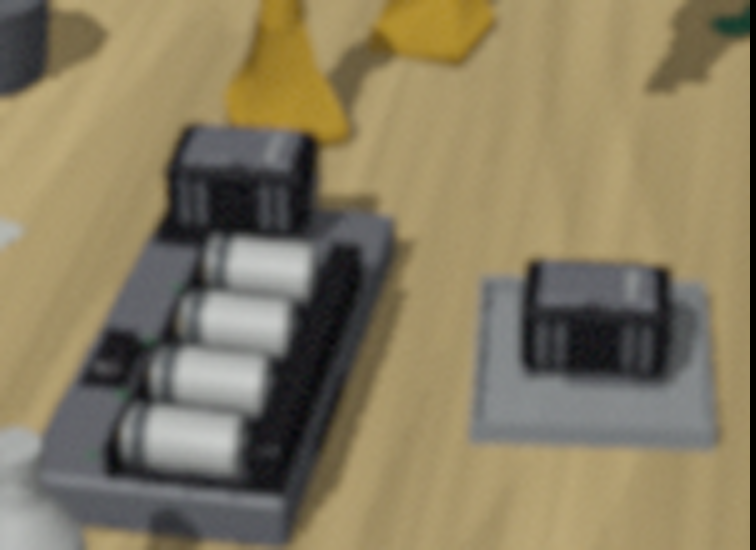

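View pics/t22.png

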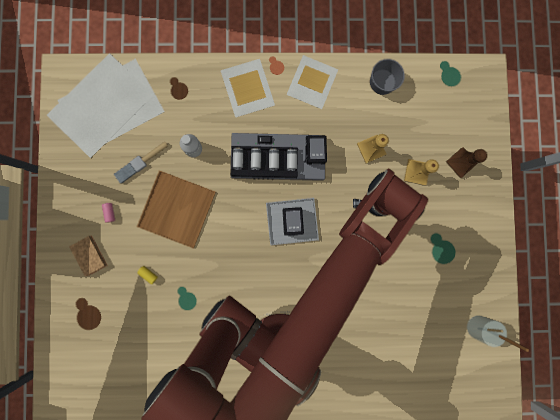

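The rocker has flipped: its mark moved from (261,138) to (260,139), and its right end now stands up. The cells, both packs and the bystanders are unchanged, so I'm handing in.

Run:
```python
from station import ctrl
print(ctrl.finish_job())
```

```text
the job is handed in; nothing more can be done
None
```

The job is handed in at about 67 s of the 210 s allowed, with everything loaded before the charger was switched on.

- **Charged battery:** I slid it off the shoe and set it down upright in the steel tray.
- **Flat battery:** I slid it onto the shoe until it stopped hard at 27 N, well past the 10 N detent. In the top picture it sits where the charged one was at the start, to within 0.3 px along the shoe and across it. The matching check from the side picture was no use, because the gripper was in the way.
- **D cells:** All four were there and went into bays 4, 3, 2 and 1, with the nub on the contact wall and the flat end on the spring. The last pictures show them lying level. Fits from the top picture put three of them within about 2.5 mm of the expected seat. The top fit for bay 3 failed, but that cell looks seated in both pictures. The side-view fits gave poor headings, so I relied on the top view.
- **Switch:** I pressed the rocker's left half down last, until it stopped moving at 20 N. The pictures show it flipped and the press depth matches fully on, but I had no direct reading of its angle.

The feet, bottle and brush look unmoved in the final top picture. I saw no knock to the flat battery before I picked it up.

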